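Load tomatillos in the chopper cup, press it on its base, set it on the mat

TASK

With the steel chopper cup left standing on the ledge, put every roasted tomatillo from the comal into it: they are soft, so pinch each lightly (10 N at most) and lower it inside before letting go, never dropping it in from above the rim. Then carry the loaded cup to the chopper base, stand it lengthwise and centred on the sprung black pad, press it down until the pad is fully depressed (firmly, but not forcing it beyond that) and hold it there for a second, then lift it off and stand it, with all the tomatillos still in it, in the middle of the cork mat and let go. Leave the glass jar, the salt bowl and the mug where they are.

Things in the scene. Friction and masses are not known exactly. Their poses are not given: they have to be found in the camera images.
- cup: oblong open-topped steel chopper cup, outside 160 (its x) x 66 (its y) x 75 mm high, walls and floor 4 mm (inside 152 x 58 x 71 deep), about 0.25 kg empty; stands upright on the ledge; origin at the centre of its underside, z up
- pad_top (a point): centre of the top face of the black sprung drive pad (150 x 58 mm, a little smaller than the cup's footprint, no collar or guide) on the chopper base; x along the base's length, z up. The face is 66 mm above the ledge when up, 54 mm when fully down
- chopper: chopper base: white fixed block 180 (x) x 90 (y) x 50 mm high, the sprung pad on top; origin at the centre of its underside
- pad (a joint): travel of the sprung pad in m: 0 = up, 0.012 = fully pressed down. The spring gives way from about 6 N and is fully down at about 13.5 N; the loaded cup's weight alone (2 to 6 N) does not press it down
- trivet: round cork mat, 170 mm across, 10 mm thick, fixed on the ledge; origin at the centre of its underside
- comal: round clay griddle (cold, fixed), 294 mm across at the rim; its flat floor (radius about 130 mm) is 12 mm above the ledge, its rim 22 mm; origin at the centre of its underside
- jar: glass jar with steel lid, 60 mm across, 90 mm high; bystander, leave alone; origin under its centre
- salt: small clay salt bowl, 72 mm across, 35 mm high; bystander, leave alone; origin under its centre
- mug: white mug, 80 mm across, 90 mm high, with handle; bystander, leave alone; origin under its centre
- tomatillo0_center (a point): centre of a soft roasted tomatillo: olive green, round, 34 mm across, 31 mm high, with a small flat foot, about 30 g; lies on the comal, centre about 15 mm above the comal's floor; None if absent. It bears a light pinch (5 N a finger will do); more than about 12 N a finger bruises it
- tomatillo1_center (a point): centre of a soft roasted tomatillo: olive green, round, 34 mm across, 31 mm high, with a small flat foot, about 30 g; lies on the comal, centre about 15 mm above the comal's floor; None if absent. It bears a light pinch (5 N a finger will do); more than about 12 N a finger bruises it
- tomatillo2_center (a point): centre of a soft roasted tomatillo: olive green, round, 34 mm across, 31 mm high, with a small flat foot, about 30 g; lies on the comal, centre about 15 mm above the comal's floor; None if absent. It bears a light pinch (5 N a finger will do); more than about 12 N a finger bruises it
- tomatillo3_center (a point): centre of a soft roasted tomatillo: olive green, round, 34 mm across, 31 mm high, with a small flat foot, about 30 g; lies on the comal, centre about 15 mm above the comal's floor; None if absent. It bears a light pinch (5 N a finger will do); more than about 12 N a finger bruises it
- tomatillo4_center (a point): centre of a soft roasted tomatillo: olive green, round, 34 mm across, 31 mm high, with a small flat foot, about 30 g; lies on the comal, centre about 15 mm above the comal's floor; None if absent. It bears a light pinch (5 N a finger will do); more than about 12 N a finger bruises it
Not all that is in view belongs to the job. Leave any purple look-alike of the cup alone. Leave any turquoise look-alike of the part that bears tomatillo1_center alone.

How it is judged (in metres and radians):
On the way, in this order (a step that is already met when the one before it is completed fails the run):
1. every tomatillo lies in the cup, which stands upright on the ledge (x of tomatillo0_center in the frame of cup between -0.078 and 0.078 m and y of tomatillo0_center in the frame of cup between -0.031 and 0.031 m and z of tomatillo0_center in the frame of cup between 0.005 and 0.075 m and x of tomatillo1_center in the frame of cup between -0.078 and 0.078 m and y of tomatillo1_center in the frame of cup between -0.031 and 0.031 m and z of tomatillo1_center in the frame of cup between 0.005 and 0.075 m and x of tomatillo2_center in the frame of cup between -0.078 and 0.078 m and y of tomatillo2_center in the frame of cup between -0.031 and 0.031 m and z of tomatillo2_center in the frame of cup between 0.005 and 0.075 m and x of tomatillo3_center in the frame of cup between -0.078 and 0.078 m and y of tomatillo3_center in the frame of cup between -0.031 and 0.031 m and z of tomatillo3_center in the frame of cup between 0.005 and 0.075 m and x of tomatillo4_center in the frame of cup between -0.078 and 0.078 m and y of tomatillo4_center in the frame of cup between -0.031 and 0.031 m and z of tomatillo4_center in the frame of cup between 0.005 and 0.075 m and angle between cup's own z axis and vertical below 0.12 rad and height (world z) of cup below 0.012 m), for 0.3 s.
2. the cup, upright, lengthwise and centred within 20 mm, presses the pad fully down (over 10.5 of 12 mm) for half a second (value of joint pad above 0.0105 m and contact force between cup and pad above 5 N and horizontal distance between cup and pad_top below 0.02 m and angle between the x axis of cup and the x axis of pad_top, either way round below 0.25 rad and angle between cup's own z axis and vertical below 0.12 rad), for 0.5 s.
At the end, for the whole second after the job is handed in: all the tomatillos lie in the cup, which stands upright and at rest on the cork mat within 30 mm of its centre, released; the pad is up again (x of tomatillo0_center in the frame of cup between -0.078 and 0.078 m and y of tomatillo0_center in the frame of cup between -0.031 and 0.031 m and z of tomatillo0_center in the frame of cup between 0.005 and 0.075 m and x of tomatillo1_center in the frame of cup between -0.078 and 0.078 m and y of tomatillo1_center in the frame of cup between -0.031 and 0.031 m and z of tomatillo1_center in the frame of cup between 0.005 and 0.075 m and x of tomatillo2_center in the frame of cup between -0.078 and 0.078 m and y of tomatillo2_center in the frame of cup between -0.031 and 0.031 m and z of tomatillo2_center in the frame of cup between 0.005 and 0.075 m and x of tomatillo3_center in the frame of cup between -0.078 and 0.078 m and y of tomatillo3_center in the frame of cup between -0.031 and 0.031 m and z of tomatillo3_center in the frame of cup between 0.005 and 0.075 m and x of tomatillo4_center in the frame of cup between -0.078 and 0.078 m and y of tomatillo4_center in the frame of cup between -0.031 and 0.031 m and z of tomatillo4_center in the frame of cup between 0.005 and 0.075 m and angle between cup's own z axis and vertical below 0.12 rad and horizontal distance between cup and trivet below 0.03 m and height (world z) of cup between 0.007 and 0.014 m and linear speed of cup below 0.02 m/s and value of joint pad below 0.003 m); the robot touches nothing.
It fails at once if a tomatillo is squeezed or pressed hard: over 25 N from the two fingers together (about 12 N a finger), or over 20 N against the cup (contact force between the fingers and tomatillo0 above 25 N or contact force between the fingers and tomatillo1 above 25 N or contact force between the fingers and tomatillo2 above 25 N or contact force between the fingers and tomatillo3 above 25 N or contact force between the fingers and tomatillo4 above 25 N or contact force between any of tomatillo0, tomatillo1, tomatillo2, tomatillo3, tomatillo4 and cup above 20 N).
It fails at once if a tomatillo is dropped into the standing cup from above its rim: it moves faster than 0.9 m/s inside it (a free fall of over 40 mm) ((x of tomatillo0_center in the frame of cup between -0.078 and 0.078 m and y of tomatillo0_center in the frame of cup between -0.031 and 0.031 m and z of tomatillo0_center in the frame of cup between 0.005 and 0.075 m and linear speed of tomatillo0 above 0.9 m/s and height (world z) of tomatillo0_center below 0.08 m) or (x of tomatillo1_center in the frame of cup between -0.078 and 0.078 m and y of tomatillo1_center in the frame of cup between -0.031 and 0.031 m and z of tomatillo1_center in the frame of cup between 0.005 and 0.075 m and linear speed of tomatillo1 above 0.9 m/s and height (world z) of tomatillo1_center below 0.08 m) or (x of tomatillo2_center in the frame of cup between -0.078 and 0.078 m and y of tomatillo2_center in the frame of cup between -0.031 and 0.031 m and z of tomatillo2_center in the frame of cup between 0.005 and 0.075 m and linear speed of tomatillo2 above 0.9 m/s and height (world z) of tomatillo2_center below 0.08 m) or (x of tomatillo3_center in the frame of cup between -0.078 and 0.078 m and y of tomatillo3_center in the frame of cup between -0.031 and 0.031 m and z of tomatillo3_center in the frame of cup between 0.005 and 0.075 m and linear speed of tomatillo3 above 0.9 m/s and height (world z) of tomatillo3_center below 0.08 m) or (x of tomatillo4_center in the frame of cup between -0.078 and 0.078 m and y of tomatillo4_center in the frame of cup between -0.031 and 0.031 m and z of tomatillo4_center in the frame of cup between 0.005 and 0.075 m and linear speed of tomatillo4 above 0.9 m/s and height (world z) of tomatillo4_center below 0.08 m)).
It fails at once if the pad is forced: over 50 N from the cup (contact force between cup and pad above 50 N).
It fails at once if the jar, salt bowl or mug is moved over 30 mm (distance of any of jar, salt, mug from where it was at the start of the episode above 0.03 m).
Of tomatillo0, tomatillo1, tomatillo2, tomatillo3, tomatillo4 only 3 to 5 are there at a start; the rules pass over those that are not, and their reading is None.
At some moment in a run one of tomatillo0, tomatillo1, tomatillo2, tomatillo3, tomatillo4, cup may be knocked a few centimetres aside while the robot is not near it.
It also fails if it takes over 210 s, if anything falls off the work surface, if the arm or the gripper's body presses on something with over 40 N, if the wrist force passes 120 N, or if a joint passes its speed limit or range.

ROBOT

A 7-joint arm with a two-finger parallel gripper is mounted at the origin on the work surface. World frame = base frame: x ahead of the robot, y to its left, z up, the work surface at z = 0. Lengths are in mm, angles in rad, forces in N, time in s.
With the tool pointing down it reaches from about 400 to 850 mm from the base axis. Payload 4.5 kg.
Tool frame: the origin (TCP) lies at the very end of the fingers, on their centre line; the grasp point (between the pads) lies 19 mm behind it (grip_depth is the distance from the TCP to the grasp point, in mm); z points along the fingers, y is the line along which they close (so a half turn about z gives the same grasp; the last joint's range is limited). The gripper opens to 88 mm and grips with 3 to 60 N. Pads are 18 mm wide; open, the fingers measure 123 mm over their backs; the gripper's body (75 mm by 187 mm) begins 45 mm behind the grasp point.
Start: joints at [1.364, 0.689, -0.195, 1.565, 0.157, 0.902, -0.215], TCP at [149.078, -606.984, 238.743] pointing down, gripper open.
Joint ranges: [-3.01, 3.01], [-0.46, 2.08], [-1.47, 1.51], [0.13, 2.56], [-1, 4.14], [0.04, 2.09], [-2.66, 2.66]. Speed limits (rad/s): [2.57, 2.57, 3.14, 3.14, 3.14, 3.14, 3.14].

INTERFACE

Orientations are given as a unit quaternion [w, x, y, z].
In Python, from cell import * gives the robot as it stands.
- The arm moves only by the tool jog_arm, never from a script. Its argument "steps" is a list that holds one entry, the list of rows, each a list of 7 numbers: the shift along the tool's x, y, z each as a share of 8 cm, from -1 to 1, then the turn, a rotation vector about the tool's x, y, z each as a share of 360 degrees, from -1 to 1, then the finger opening in mm, from 0 to 88.1. A call has exactly 5 rows; each row is the pose to reach, as a shift and turn from the pose commanded when the call began, along the tool's axes at that moment, turning the shorter way round; what a row does not reach only later rows make up. A row lasts 1/8 s, in which the tool goes at most 62.5 mm and 10.7 degrees, less where a joint would pass 70% of its speed; a pose out of reach is approached as far as the arm can. A call with a number of a shift or a turn outside -1 to 1 is refused whole. A call with a gripper value outside its range is refused whole. The fingers move at their own pace and stop on an object; "newtons" is the grip in N (left out, the last holds). Time passes only in rows, so rows that repeat a pose let the fingers close, or fill a call up. It gives the time, the measured TCP pose, the force, the opening and the grip force at its end, in the units of the state.
- get_obs(): the state, without advancing time (a new reading comes with each control period).
- get_image(name): name is "side" or "top"; returns a dict with "frame" (420x560x3 uint8, red, green, blue), "vertical_fov" (degrees; the focal length in pixels is half the picture's height over the tangent of half this angle, whatever the lens; pixels are square), "cx", "cy" (the principal point, pixels), "pose" (4x4, takes a point from camera to world coordinates). Camera axes: x right, y up, looking along -z (the intrinsics and any distortion apply to the point x, -y, -z); pixel columns grow to the right and rows downward; lengths in mm; the calibration is good to about 2 mm. A picture is of the moment at which its call begins. There is no depth.
- sign_off(): hands the job in; it is judged then, once.
The state is a dict: "t": time; "joint_pos": joint angles; "qd": joint speeds; "joint_torque": joint torques, N m; "position": TCP position; "orientation": TCP orientation; "ft_force": force on the tool from outside, world axes, zero at the start; "torque": the same for the moment, N m; "grip_width": opening from 0.0 (shut) to 1.0 (fully open); "grip_force": force on a finger pad.
Only numpy, scipy, OpenCV 4.12 (cv2) and the standard library are available. Lean on these libraries where they do the work, as an engineer would, in place of code of your own. Each camera call takes 0.05 s, during which the arm holds its last target. There are 200 camera calls.

## Working session

There is one attempt and no reset: what is moved stays moved. The work goes in short steps, Python scripts to look and compute and a tool call to move; the robot and the scene stay as the last step left them, time stands still between calls to the robot, and variables do not carry over. Pictures are saved under pics/ and viewed, at most 14 in all, crops included, and the job is handed in when it is done.

Besides the shell and the picture viewer there is one more tool, called after ">>>" as name([rows], argument=value, ...), one row to a line, values as JSON. jog_arm: Moves the arm, as the interface text tells. Shift numbers are shares of 8 cm and turn numbers shares of 360 degrees, none past 1 either way. Its arguments: {"type":"object","properties":{"steps":{"type":"array","items":{"type":"array","items":{"type":"array","items":{"type":"number"}}}},"newtons":{"type":"number"}},"required":["steps"]}

```bash
mkdir -p pics; ls
python3 - <<'E'
from cell import *
import cv2
o=get_obs();print({k:(o[k]) for k in o})
for n in("top","side"):
    d=get_image(n);cv2.imwrite(f"pics/{n}0.png",d["frame"][:,:,::-1]);print(n,d["vertical_fov"],d["cx"],d["cy"],d["pose"],[k for k in d])
E
```

```text
pics
{'t': 0.0, 'joint_pos': array([ 1.36378565,  0.68997767, -0.19450678,  1.56637945,  0.15731396,
        0.90249768, -0.21509503]), 'qd': array([ 1.01265388e-03,  4.54570432e-04,  1.48839076e-03, -1.01367392e-03,
       -1.27347951e-03, -5.83966120e-04,  4.74554066e-05]), 'joint_torque': array([-4.01396464e-04, -5.27564335e+01, -1.26663275e+00, -1.53429347e+01,
       -5.25724702e-02,  6.53733354e-03,  1.69838409e-04]), 'position': array([ 148.84396773, -606.34645238,  237.90436368]), 'orientation': array([-9.15472770e-04,  9.92753780e-01,  1.20162635e-01, -1.87980589e-04]), 'ft_force': array([-0.072846  ,  0.29240209, -0.33953251]), 'torque': array([-0.06252112, -0.06099134, -0.07349185]), 'grip_force': 0.0, 'grip_width': 1.0012523994976081}
top 56.14991479331113 277.85922265697104 211.13862467375523 [[ 2.64528414e-03  9.85743422e-01 -1.68234683e-01  2.86599512e+02]
 [-9.99995544e-01  2.84032848e-03  9.18733044e-04  4.60648372e+01]
 [ 1.38347682e-03  1.68231503e-01  9.85746543e-01  1.20852523e+03]
 [ 0.00000000e+00  0.00000000e+00  0.00000000e+00  1.00000000e+00]] ['frame', 'vertical_fov', 'cx', 'cy', 'pose']
side 54.98456617475288 285.8206071615452 209.70376092949374 [[-8.40762483e-01  2.39327774e-01 -4.85634290e-01  7.98108282e+00]
 [-5.41388077e-01 -3.78558593e-01  7.50727875e-01  8.06045236e+02]
 [-4.17100179e-03  8.94100446e-01  4.47847066e-01  5.47675347e+02]
 [ 0.00000000e+00  0.00000000e+00  0.00000000e+00  1.00000000e+00]] ['frame', 'vertical_fov', 'cx', 'cy', 'pose']
```

View pics/top0.png

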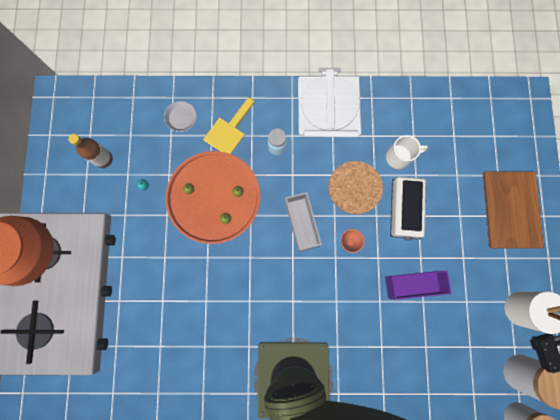

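View pics/side0.png

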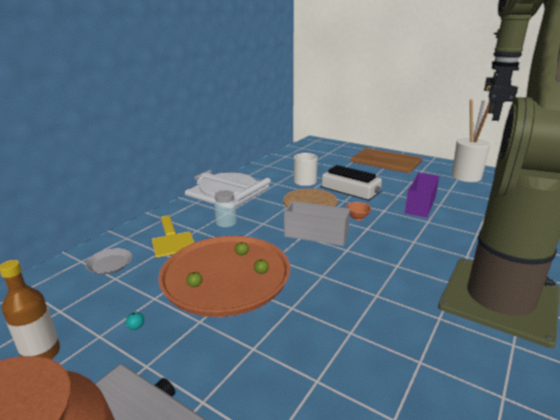

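```bash
cat > h.py <<'E'
from cell import *
import cv2, numpy as np
def ray(d,px):
    f=d["frame"].shape[0]/2/np.tan(np.radians(d["vertical_fov"]/2)); px=np.asarray(px,float).reshape(-1,2)
    v=np.c_[(px[:,0]-d["cx"])/f,-(px[:,1]-d["cy"])/f,-np.ones(len(px))]
    return d["pose"][:3,3], v@d["pose"][:3,:3].T
def plane(d,px,z):
    o,v=ray(d,px); return (o+v*((z-o[2])/v[:,2])[:,None])
def cross(d1,p1,d2,p2):
    o1,v1=ray(d1,p1);o2,v2=ray(d2,p2);out=[]
    for a,b in zip(v1,v2):
        s=np.linalg.lstsq(np.c_[a,-b],o2-o1,rcond=None)[0]; A=o1+s[0]*a;B=o2+s[1]*b; out.append(np.r_[(A+B)/2,np.linalg.norm(A-B)])
    return np.array(out)
def blobs(d,lo,hi,amin=15,roi=None):
    m=cv2.inRange(cv2.cvtColor(d["frame"],cv2.COLOR_RGB2HSV),np.array(lo),np.array(hi))
    if roi: k=np.zeros_like(m);x0,y0,x1,y1=roi;k[y0:y1,x0:x1]=1;m=m*k
    c,_=cv2.findContours(m,cv2.RETR_EXTERNAL,cv2.CHAIN_APPROX_NONE)
    return sorted([x for x in c if cv2.contourArea(x)>=amin],key=cv2.contourArea,reverse=True)
def cen(c):
    m=cv2.moments(c);return np.array([m["m10"]/m["m00"],m["m01"]/m["m00"]])
def tom(d): return [cen(c) for c in blobs(d,(25,90,30),(50,255,255),25)]
E
python3 - <<'E'
from h import *
np.set_printoptions(precision=1,suppress=True)
t=get_image("top");s=get_image("side")
for d in(t,s):
    p=[c for c in tom(d)];print("tom px",np.array(p));print(plane(d,p,27))
hs=cv2.cvtColor(t["frame"],cv2.COLOR_RGB2HSV)
for x,y in((188,188),(226,218),(303,221),(292,200),(318,240),(355,187),(409,200),(409,231),(353,240),(280,225)):print((x,y),hs[y,x])
cv2.imwrite("pics/crop1.png",cv2.resize(t["frame"][130:280,160:460,::-1],None,fx=2.66,fy=2.66,interpolation=cv2.INTER_CUBIC))
E
```

```text
tom px [[188.2 188.3]
 [237.6 191. ]
 [225.3 218. ]]
[[558.6 320.9  27. ]
 [550.6 168.7  27. ]
 [466.6 204.5  27. ]]
tom px [[170.3 240.1]
 [  8.8 268.6]
 [193.9 279.2]
 [260.9 266.1]
 [241.2 248.3]]
[[725.4 231.4  27. ]
 [937.9 513.   27. ]
 [559.2 318.8  27. ]
 [466.6 201.8  27. ]
 [550.9 166.6  27. ]]
(188, 188) [ 35 127 133]
(226, 218) [ 35 126 127]
(303, 221) [143   6 179]
(292, 200) [120  11 111]
(318, 240) [138   9 143]
(355, 187) [ 14 112 203]
(409, 200) [114  27  47]
(409, 231) [ 23   9 244]
(353, 240) [  8 142 206]
(280, 225) [104 125 176]
```

View pics/crop1.png

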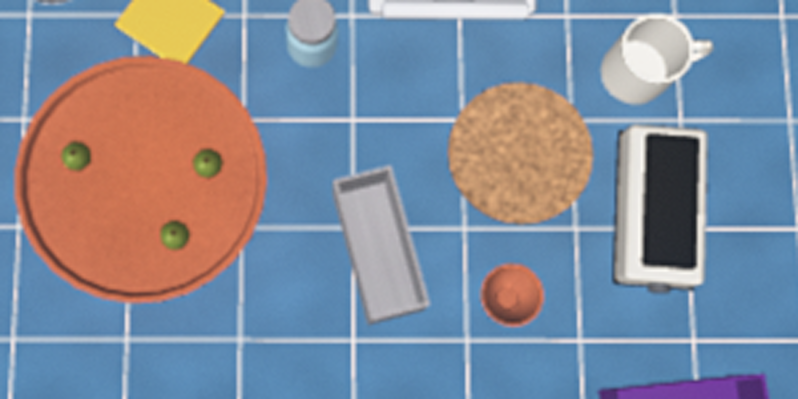

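```bash
cat >> h.py <<'E'
def rect(d,c,z,L,W):
    p=plane(d,c.reshape(-1,2),z)[:,:2].astype(np.float32)
    r=cv2.minAreaRect(p); b=cv2.boxPoints(r); e=[b[1]-b[0],b[2]-b[1]]; l=[np.linalg.norm(v) for v in e]
    i=int(np.argmax(l)); u=e[i]/l[i]; u=u*np.sign(u[0]); v=np.array([-u[1],u[0]]); c0=np.array(r[0]); away=c0-d["pose"][:2,3]
    c1=c0+u*np.sign(away@u)*(l[i]-L)/2+v*np.sign(away@v)*(l[1-i]-W)/2
    return c1,np.degrees(np.arctan2(u[1],u[0])),l[i],l[1-i]
def cup(d,roi=(270,170,345,262)): return rect(d,cv2.convexHull(blobs(d,(0,0,60),(180,45,215),100,roi)[0]),75,160,66)
E
python3 - <<'E'
from h import *
np.set_printoptions(precision=1,suppress=True)
t=get_image("top")
print("cup",cup(t))
print("pad",rect(t,blobs(t,(0,0,0),(180,110,90),200,(385,170,435,240))[0],66,150,58))
print("base",rect(t,cv2.convexHull(blobs(t,(0,0,150),(180,60,255),200,(385,172,435,240))[0]),50,180,90))
c=blobs(t,(8,60,120),(22,200,255),300,(322,155,388,220))[0];print("trivet",plane(t,[cen(c)],10),cv2.contourArea(c), plane(t,[cv2.minEnclosingCircle(c)[0]],10))
s=get_image("side");print(cross(t,[(188.2,188.3),(237.6,191),(225.3,218)],s,[(193.9,279.2),(241.2,248.3),(260.9,266.1)]))
# side check of pad
b=blobs(s,(0,0,0),(180,120,80),60,(315,160,390,200))[0];print("pad side",plane(s,[cen(b)],66))
b=blobs(s,(8,60,80),(22,200,255),60,(278,185,340,212))
print("triv side",plane(s,[cen(b[0])],10))
b=blobs(s,(0,0,60),(180,45,215),60,(280,195,355,245));h=cv2.convexHull(b[0]).reshape(-1,2);print(len(b),h.tolist())
E
```

```text
cup (array([513.5, -44. ]), np.float32(55.575897), np.float32(258.62024), np.float32(205.36722))
pad (array([ 500.4, -350.2]), np.float32(-4.698811), np.float32(147.8838), np.float32(57.80781))
base (array([ 517.2, -389.5]), np.float32(4.091168), np.float32(198.06654), np.float32(148.81734))
trivet [[ 567.6 -196.3   10. ]] 2145.5 [[ 567.4 -196.4   10. ]]
[[558.  320.2  28.3   0.8]
 [549.9 168.4  28.5   0.9]
 [465.8 203.8  28.6   1.4]]
pad side [[ 491.2 -337.2   66. ]]
triv side [[ 572.9 -213.4   10. ]]
1 [[294, 201], [336, 205], [346, 208], [348, 209], [349, 210], [350, 216], [349, 224], [347, 234], [344, 242], [343, 244], [327, 244], [296, 241], [286, 236], [285, 235], [283, 230], [283, 205], [292, 201]]
```

```bash
python3 - <<'E'
s=open('h.py').read()
i=s.index("def cup(")
s=s[:i]+'''def cup(d,roi=(270,165,350,270),sat=35,vmax=210):
    m=cv2.inRange(cv2.cvtColor(d["frame"],cv2.COLOR_RGB2HSV),np.array((0,0,60)),np.array((180,sat,vmax)))
    k=np.zeros_like(m);x0,y0,x1,y1=roi;k[y0:y1,x0:x1]=1
    m=cv2.morphologyEx(m*k,cv2.MORPH_OPEN,np.ones((3,3),np.uint8))
    c=max(cv2.findContours(m,cv2.RETR_EXTERNAL,cv2.CHAIN_APPROX_NONE)[0],key=cv2.contourArea)
    return rect(d,cv2.convexHull(c),75,160,66)
'''
open('h.py','w').write(s)
E
python3 - <<'E'
from h import *
t=get_image("top")
hs=cv2.cvtColor(t["frame"],cv2.COLOR_RGB2HSV)
print([hs[222,x].tolist() for x in range(284,324,2)])
for s in(20,35,50):print("cup",cup(t,sat=s))
E
```

```text
[[104, 122, 174], [104, 124, 177], [105, 126, 178], [108, 49, 146], [150, 5, 169], [135, 6, 182], [135, 6, 182], [135, 8, 186], [143, 6, 184], [132, 7, 180], [138, 7, 183], [132, 7, 186], [128, 6, 182], [130, 9, 176], [130, 12, 131], [150, 5, 170], [105, 115, 178], [104, 124, 179], [104, 124, 181], [104, 121, 183]]
cup (array([450.53741881, -26.4238676 ]), np.float32(14.702682), np.float32(159.61853), np.float32(69.065544))
cup (array([451.11600407, -27.89117939]), np.float32(13.788605), np.float32(160.23067), np.float32(72.26609))
cup (array([453.73159231, -27.36766249]), np.float32(14.688688), np.float32(163.42958), np.float32(72.83461))
```

```bash
cat >> h.py <<'E'
from scipy.spatial.transform import Rotation as Ro
def plan(*wps,start=None):
    """wps: (x,y,z,yaw deg of tool x); prints end share [dx,dy,dz, turn z] of each call"""
    o=get_obs(); q=o["orientation"]; p=np.array(o["position"],float); R=Ro.from_quat([q[1],q[2],q[3],q[0]])
    for w in wps:
        T=np.array(w[:3],float); RT=Ro.from_euler('z',w[3],degrees=True)*Ro.from_euler('x',180,degrees=True)
        k=1
        while True:
            d=(R.inv().apply(T-p))/80; r=(R.inv()*RT).as_rotvec()/(2*np.pi)
            n=max(np.ceil(np.abs(d).max()-.005),np.ceil(np.abs(r).max()*360/52-.01),0)
            if n==0 or (np.abs(d).max()<.006 and np.abs(r).max()<.002): break
            ds=np.round(d/n,2); rs=np.round(r/n,3)
            print(ds.tolist(),rs.tolist()); p=p+R.apply(ds*80); R=R*Ro.from_rotvec(rs*2*np.pi)
            k+=1
            if k>25: break
        print(" ->",np.round(p,1),"yaw",np.round(np.degrees(np.arctan2(*R.as_matrix()[[1,0],0])),1))
E
python3 - <<'E'
from h import *
plan((450,-250,200,104.3),(466,204,130,104.3))
E
```

```text
[0.94, -0.69, 0.1] [-0.0, -0.0, -0.05]
[0.89, -0.29, 0.08] [-0.0, -0.0, -0.04]
[0.93, -0.06, 0.08] [-0.0, -0.0, -0.04]
[0.92, 0.18, 0.07] [-0.0, -0.0, -0.04]
[0.84, 0.4, 0.08] [-0.0, -0.0, -0.041]
[0.72, 0.59, 0.07] [-0.0, -0.0, -0.04]
 -> [ 449.6 -250.   200.2] yaw 104.2
[0.91, 0.26, 0.15] [-0.0, -0.0, -0.0]
[0.91, 0.27, 0.15] [-0.0, -0.0, -0.0]
[0.91, 0.26, 0.14] [-0.0, -0.0, -0.0]
[0.91, 0.27, 0.15] [-0.0, -0.0, -0.0]
[0.91, 0.26, 0.14] [-0.0, -0.0, -0.0]
[0.9, 0.27, 0.15] [-0.0, -0.0, -0.0]
 -> [466.3 203.9 130. ] yaw 104.2
```

>>> jog_arm([
  [[0.3,-0.2,0.03,0,0,-0.02,50],[0.6,-0.45,0.06,0,0,-0.04,50],[0.94,-0.69,0.1,0,0,-0.05,50],[0.94,-0.69,0.1,0,0,-0.05,50],[0.94,-0.69,0.1,0,0,-0.05,50]],
], newtons=5)

```text
t: 0.98
position: [208.1, -536.4, 230.9]
orientation: [0.0, 0.962, 0.273, -0.0]
ft_force: [0.1, -0.4, 0.7]
grip_width: 0.565
grip_force: 0.0
```

>>> jog_arm([
  [[0.3,-0.1,0.03,0,0,-0.02,50],[0.6,-0.2,0.06,0,0,-0.03,50],[0.89,-0.29,0.08,0,0,-0.04,50],[0.89,-0.29,0.08,0,0,-0.04,50],[0.89,-0.29,0.08,0,0,-0.04,50]],
])

```text
t: 1.6
position: [256.7, -478.9, 224.4]
orientation: [0.0, 0.92, 0.392, -0.0]
ft_force: [-0.0, 0.4, 0.7]
grip_width: 0.57
grip_force: 0.0
```

>>> jog_arm([
  [[0.3,-0.02,0.03,0,0,-0.02,50],[0.6,-0.04,0.06,0,0,-0.03,50],[0.93,-0.06,0.08,0,0,-0.04,50],[0.93,-0.06,0.08,0,0,-0.04,50],[0.93,-0.06,0.08,0,0,-0.04,50]],
])

```text
t: 2.22
position: [304.6, -422.0, 217.9]
orientation: [0.0, 0.864, 0.504, -0.001]
ft_force: [-0.7, 0.2, 0.2]
grip_width: 0.57
grip_force: 0.0
```

>>> jog_arm([
  [[0.3,0.06,0.03,0,0,-0.02,50],[0.6,0.12,0.06,0,0,-0.03,50],[0.92,0.18,0.07,0,0,-0.04,50],[0.92,0.18,0.07,0,0,-0.04,50],[0.92,0.18,0.07,0,0,-0.04,50]],
])

```text
t: 2.85
position: [352.6, -365.7, 212.3]
orientation: [0.0, 0.794, 0.607, -0.001]
ft_force: [-0.1, -0.8, -0.8]
grip_width: 0.568
grip_force: 0.0
```

>>> jog_arm([
  [[0.3,0.13,0.03,0,0,-0.02,50],[0.6,0.26,0.06,0,0,-0.03,50],[0.84,0.4,0.08,0,0,-0.041,50],[0.84,0.4,0.08,0,0,-0.041,50],[0.84,0.4,0.08,0,0,-0.041,50]],
])

```text
t: 3.48
position: [401.3, -308.7, 205.8]
orientation: [-0.0, 0.709, 0.705, -0.001]
ft_force: [-0.0, -1.4, 0.7]
grip_width: 0.567
grip_force: 0.0
```

>>> jog_arm([
  [[0.25,0.2,0.03,0,0,-0.02,50],[0.5,0.4,0.06,0,0,-0.03,50],[0.72,0.59,0.07,0,0,-0.04,50],[0.72,0.59,0.07,0,0,-0.04,50],[0.72,0.59,0.07,0,0,-0.04,50]],
])

```text
t: 4.1
position: [448.8, -251.3, 200.2]
orientation: [-0.0, 0.615, 0.788, -0.001]
ft_force: [-0.2, -0.5, 0.0]
grip_width: 0.568
grip_force: 0.0
```

Works precisely. On to above the first tomatillo.

>>> jog_arm([
  [[0.3,0.09,0.05,0,0,0,50],[0.6,0.18,0.1,0,0,0,50],[0.91,0.26,0.15,0,0,0,50],[0.91,0.26,0.15,0,0,0,50],[0.91,0.26,0.15,0,0,0,50]],
])

```text
t: 4.72
position: [451.7, -176.3, 188.4]
orientation: [0.0, 0.615, 0.788, -0.001]
ft_force: [0.1, 0.7, -0.7]
grip_width: 0.573
grip_force: 0.0
```

>>> jog_arm([
  [[0.3,0.09,0.05,0,0,0,50],[0.6,0.18,0.1,0,0,0,50],[0.91,0.27,0.15,0,0,0,50],[0.91,0.27,0.15,0,0,0,50],[0.91,0.27,0.15,0,0,0,50]],
])

```text
t: 5.35
position: [455.2, -100.6, 176.4]
orientation: [0.0, 0.616, 0.788, -0.001]
ft_force: [-0.7, -0.7, -0.5]
grip_width: 0.566
grip_force: 0.0
```

>>> jog_arm([
  [[0.3,0.09,0.05,0,0,0,50],[0.6,0.18,0.1,0,0,0,50],[0.91,0.26,0.14,0,0,0,50],[0.91,0.26,0.14,0,0,0,50],[0.91,0.26,0.14,0,0,0,50]],
])

```text
t: 5.98
position: [457.6, -25.0, 165.1]
orientation: [0.0, 0.616, 0.788, -0.001]
ft_force: [-0.0, -1.0, 0.1]
grip_width: 0.569
grip_force: 0.0
```

>>> jog_arm([
  [[0.3,0.09,0.05,0,0,0,50],[0.6,0.18,0.1,0,0,0,50],[0.91,0.27,0.15,0,0,0,50],[0.91,0.27,0.15,0,0,0,50],[0.91,0.27,0.15,0,0,0,50]],
])

```text
t: 6.6
position: [460.7, 50.7, 153.1]
orientation: [0.0, 0.616, 0.788, -0.001]
ft_force: [0.5, -0.3, 0.3]
grip_width: 0.566
grip_force: 0.0
```

>>> jog_arm([
  [[0.3,0.09,0.05,0,0,0,50],[0.6,0.18,0.1,0,0,0,50],[0.91,0.26,0.14,0,0,0,50],[0.91,0.26,0.14,0,0,0,50],[0.91,0.26,0.14,0,0,0,50]],
])

```text
t: 7.22
position: [463.1, 126.2, 141.9]
orientation: [0.0, 0.616, 0.788, -0.001]
ft_force: [-0.3, -0.1, 0.4]
grip_width: 0.566
grip_force: 0.0
```

Run:
```python
from h import *
t=get_image("top");s=get_image("side");print(tom(t),tom(s));print(plane(t,tom(t),28.5),cup(t,sat=35))
plan((466,204,60,104.3),(466,204,16,104.3))
```

```text
[array([225.90581442, 132.35802469]), array([188.15384615, 188.33076923]), array([225.32786885, 218.05737705]), array([ 72.86069652, 138.48258706])] [array([170.4952381 , 240.04160401]), array([  8.98245614, 268.40590112]), array([193.88926554, 279.15254237]), array([260.88197147, 266.02594034]), array([241.12066365, 248.39064857])]Traceback (most recent call last):
  File "<stdin>", line 2, in <module>
  File "h.py", line 32, in cup
    c=max(cv2.findContours(m,cv2.RETR_EXTERNAL,cv2.CHAIN_APPROX_NONE)[0],key=cv2.contourArea)
ValueError: max() iterable argument is empty
```

Run:
```python
from h import *
plan((466,204,60,104.3),(466,204,16,104.3))
```

```text
[0.47, 0.13, 0.51] [-0.0, 0.0, -0.0]
[0.46, 0.14, 0.51] [-0.0, 0.0, -0.001]
 -> [466.1 203.7  60.2] yaw 104.4
[0.0, 0.0, 0.55] [-0.0, 0.0, 0.0]
 -> [466.1 203.7  16.2] yaw 104.4
```

>>> jog_arm([
  [[0.93,0.27,0.4,0,0,0,50],[0.93,0.27,0.6,0,0,0,50],[0.93,0.27,0.8,0,0,0,50],[0.93,0.27,1,0,0,0,50],[0.93,0.27,1,0,0,0,50]],
])

```text
t: 7.95
position: [465.4, 204.6, 61.2]
orientation: [-0.0, 0.615, 0.789, -0.001]
ft_force: [0.6, -0.7, -0.3]
grip_width: 0.566
grip_force: 0.0
```

>>> jog_arm([
  [[0,0,0.2,0,0,0,50],[0,0,0.4,0,0,0,50],[0,0,0.57,0,0,0,50],[0,0,0.57,0,0,0,50],[0,0,0.57,0,0,0,50]],
])

```text
t: 8.57
position: [466.1, 206.0, 16.7]
orientation: [0.0, 0.615, 0.789, 0.0]
ft_force: [-0.9, -0.6, 0.7]
grip_width: 0.566
grip_force: 0.0
```

>>> jog_arm([
  [[0,0,0,0,0,0,36],[0,0,0,0,0,0,32],[0,0,0,0,0,0,28],[0,0,0,0,0,0,24],[0,0,0,0,0,0,22]],
], newtons=5)

```text
t: 9.2
position: [466.1, 206.2, 16.6]
orientation: [0.0, 0.615, 0.789, 0.0]
ft_force: [-0.4, -0.0, 4.9]
grip_width: 0.374
grip_force: 5.0
```

Run:
```python
from h import *
plan((466,205,110,104.3),(492,-18,115,104.3),(492,-18,22,104.3))
```

```text
[-0.01, -0.0, -0.58] [0.0, -0.0, -0.0]
[-0.0, -0.0, -0.59] [0.0, -0.0, -0.0]
 -> [466.2 205.4 110.2] yaw 104.2
[-0.93, -0.12, -0.02] [0.0, -0.0, -0.0]
[-0.93, -0.13, -0.02] [0.0, -0.0, -0.0]
[-0.93, -0.12, -0.02] [0.0, -0.0, -0.0]
 -> [492.1 -18.3 114.9] yaw 104.2
[0.0, -0.0, 0.58] [0.0, -0.0, -0.0]
[0.0, -0.0, 0.58] [0.0, -0.0, -0.0]
 -> [492.2 -18.3  22.1] yaw 104.2
```

>>> jog_arm([
  [[0,0,-0.2,0,0,0,22],[0,0,-0.4,0,0,0,22],[0,0,-0.6,0,0,0,22],[0,0,-0.8,0,0,0,22],[0,0,-1,0,0,0,22]],
])

```text
t: 9.82
position: [465.4, 205.8, 96.5]
orientation: [-0.0, 0.615, 0.789, -0.0]
ft_force: [-0.0, -0.6, -0.6]
grip_width: 0.374
grip_force: 5.0
```

>>> jog_arm([
  [[-0.1,0,-0.1,0,0,0,22],[-0.3,-0.03,-0.2,0,0,0,22],[-0.5,-0.06,-0.24,0,0,0,22],[-0.7,-0.09,-0.24,0,0,0,22],[-0.93,-0.12,-0.24,0,0,0,22]],
])

```text
t: 10.45
position: [474.5, 130.4, 115.1]
orientation: [-0.0, 0.615, 0.789, -0.0]
ft_force: [-0.3, -0.2, 0.1]
grip_width: 0.374
grip_force: 5.0
```

>>> jog_arm([
  [[-0.2,-0.03,0,0,0,0,22],[-0.4,-0.05,0,0,0,0,22],[-0.6,-0.08,0,0,0,0,22],[-0.8,-0.1,0,0,0,0,22],[-0.93,-0.12,0,0,0,0,22]],
])

```text
t: 11.08
position: [483.7, 55.8, 115.5]
orientation: [0.0, 0.615, 0.789, -0.0]
ft_force: [0.4, -0.5, -0.1]
grip_width: 0.376
grip_force: 5.0
```

Run:
```python
from h import *
s=get_image("side");t=get_image("top");cv2.imwrite("pics/a.png",np.hstack([cv2.resize(d["frame"],(400,300))[:,:,::-1] for d in(t,s)]))
plan((492,-18,112,104.3),(492,-18,22,104.3))
```

```text
[-0.92, -0.12, 0.04] [-0.0, 0.0, -0.001]
 -> [492.1 -18.3 112.3] yaw 104.4
[0.0, -0.0, 0.56] [-0.0, 0.0, 0.0]
[0.0, -0.0, 0.57] [-0.0, 0.0, 0.0]
 -> [492.1 -18.3  21.9] yaw 104.4
```

View pics/a.png

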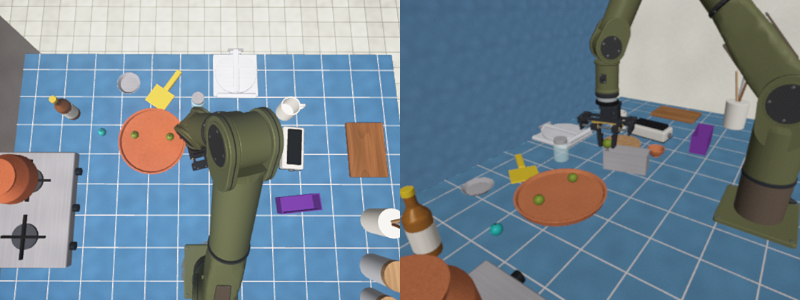

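>>> jog_arm([
  [[-0.2,-0.03,0,0,0,0,22],[-0.5,-0.06,0,0,0,0,22],[-0.7,-0.09,0,0,0,0,22],[-0.92,-0.12,0.04,0,0,0,22],[-0.92,-0.12,0.04,0,0,0,22]],
])

```text
t: 11.8
position: [492.0, -18.4, 111.9]
orientation: [-0.0, 0.616, 0.788, -0.001]
ft_force: [0.7, -0.0, -0.8]
grip_width: 0.372
grip_force: 5.0
```

>>> jog_arm([
  [[0,0,0.12,0,0,0,22],[0,0,0.24,0,0,0,22],[0,0,0.36,0,0,0,22],[0,0,0.48,0,0,0,22],[0,0,0.6,0,0,0,22]],
])

```text
t: 12.42
position: [492.2, -16.5, 63.5]
orientation: [-0.0, 0.614, 0.789, -0.0]
ft_force: [0.8, -0.5, -1.4]
grip_width: 0.375
grip_force: 5.0
```

Run:
```python
from h import *
s=get_image("side");cv2.imwrite("pics/b.png",cv2.resize(s["frame"][120:260,220:400,::-1],None,fx=4,fy=4,interpolation=cv2.INTER_CUBIC))
```

```text
(no output)
```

View pics/b.png

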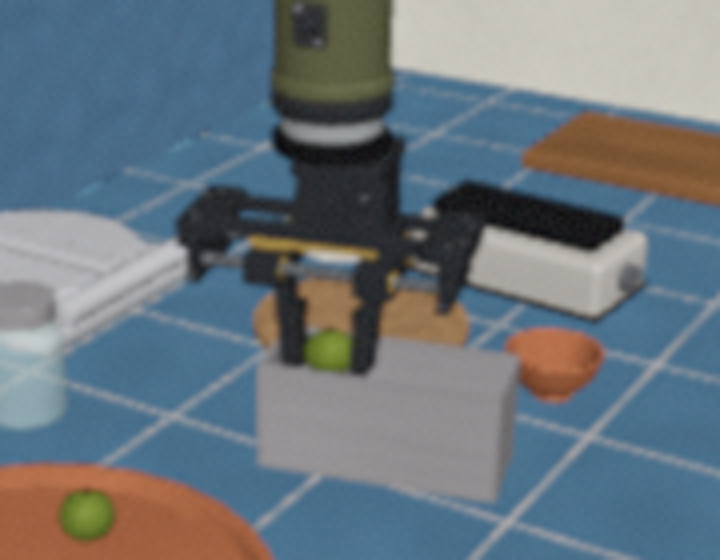

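>>> jog_arm([
  [[-0.02,-0.08,0,0,0,0,22],[-0.02,-0.08,0.12,0,0,0,22],[-0.02,-0.08,0.25,0,0,0,22],[-0.02,-0.08,0.38,0,0,0,22],[-0.02,-0.08,0.5,0,0,0,22]],
])

```text
t: 13.1
position: [486.4, -19.6, 23.5]
orientation: [-0.0, 0.614, 0.789, -0.0]
ft_force: [0.3, 0.2, 0.1]
grip_width: 0.375
grip_force: 5.0
```

>>> jog_arm([
  [[0,0,0,0,0,0,30],[0,0,0,0,0,0,36],[0,0,0,0,0,0,41],[0,0,0,0,0,0,41],[0,0,0,0,0,0,41]],
])

```text
t: 13.72
position: [486.6, -19.8, 24.5]
orientation: [0.0, 0.615, 0.789, 0.0]
ft_force: [0.2, -0.1, 1.1]
grip_width: 0.465
grip_force: 0.0
```

>>> jog_arm([
  [[0,0,-0.2,0,0,0,41],[0,0,-0.4,0,0,0,41],[0,0,-0.6,0,0,0,41],[0,0,-0.8,0,0,0,41],[0,0,-1,0,0,0,41]],
])

```text
t: 14.35
position: [486.3, -19.9, 104.9]
orientation: [0.0, 0.615, 0.789, -0.0]
ft_force: [-0.5, 0.5, -1.1]
grip_width: 0.462
grip_force: 0.0
```

Run:
```python
from h import *
print(tom(get_image("side")))
plan((510,75,115,104.3),(550,168.4,100,104.3),(550,168.4,16,104.3))
```

```text
[array([170.30032028, 240.08203991]), array([  8.75369458, 268.46962233]), array([193.8704955 , 279.16779279]), array([241.18401207, 248.39064857])]
[0.54, 0.28, -0.05] [0.0, 0.0, -0.0]
[0.54, 0.29, -0.06] [0.0, 0.0, -0.0]
 -> [510.3  75.  115.3] yaw 104.1
[0.51, 0.38, 0.1] [0.0, 0.0, -0.0]
[0.5, 0.39, 0.09] [0.0, 0.0, -0.0]
 -> [550.3 168.4 100.2] yaw 104.1
[0.0, -0.0, 0.53] [0.0, 0.0, -0.0]
[0.0, -0.01, 0.52] [0.0, 0.0, -0.0]
 -> [549.8 168.2  16.2] yaw 104.1
```

>>> jog_arm([
  [[0.2,0.1,0,0,0,0,50],[0.45,0.3,0,0,0,0,50],[0.7,0.45,0,0,0,0,50],[0.7,0.45,0,0,0,0,50],[0.7,0.45,0,0,0,0,50]],
])

```text
t: 15.02
position: [506.9, 42.8, 103.7]
orientation: [-0.0, 0.615, 0.789, -0.001]
ft_force: [-0.1, -0.6, 0.4]
grip_width: 0.568
grip_force: 0.0
```

>>> jog_arm([
  [[0.2,0.1,0,0,0,0,50],[0.45,0.3,0,0,0,0,50],[0.7,0.45,0,0,0,0,50],[0.7,0.45,0,0,0,0,50],[0.7,0.45,0,0,0,0,50]],
])

```text
t: 15.65
position: [528.3, 105.5, 104.1]
orientation: [0.0, 0.615, 0.789, -0.001]
ft_force: [0.8, -0.4, -0.1]
grip_width: 0.567
grip_force: 0.0
```

>>> jog_arm([
  [[0.2,0.1,0,0,0,0,50],[0.45,0.3,0,0,0,0,50],[0.69,0.44,0.05,0,0,0,50],[0.69,0.44,0.05,0,0,0,50],[0.69,0.44,0.05,0,0,0,50]],
])

```text
t: 16.27
position: [549.0, 167.6, 100.0]
orientation: [0.0, 0.615, 0.789, -0.001]
ft_force: [0.6, -0.6, -0.7]
grip_width: 0.569
grip_force: 0.0
```

Run:
```python
from h import *
print(get_obs()["position"],tom(get_image("side")))
plan((550,168.4,16,104.3))
```

```text
[548.96193078 167.57672461  99.95306333] [array([170.33530864, 240.12123457]), array([  8.75      , 268.48039216]), array([193.8704955 , 279.16779279]), array([241.2066365 , 248.33182504])]
[0.01, 0.01, 0.53] [-0.0, 0.0, -0.0]
[0.0, 0.01, 0.52] [-0.0, 0.0, -0.001]
 -> [550.3 168.2  16. ] yaw 104.5
```

>>> jog_arm([
  [[0,0.01,0.2,0,0,0,50],[0,0.01,0.4,0,0,0,50],[0,0.01,0.6,0,0,0,50],[0,0.01,0.8,0,0,0,50],[0,0.01,1,0,0,0,50]],
])

```text
t: 16.95
position: [550.1, 168.8, 19.0]
orientation: [-0.0, 0.615, 0.789, -0.0]
ft_force: [0.7, -0.1, -0.5]
grip_width: 0.569
grip_force: 0.0
```

>>> jog_arm([
  [[0,0,0.04,0,0,0,40],[0,0,0.04,0,0,0,34],[0,0,0.04,0,0,0,28],[0,0,0.04,0,0,0,24],[0,0,0.04,0,0,0,22]],
])

```text
t: 17.58
position: [550.5, 168.8, 17.4]
orientation: [0.0, 0.615, 0.789, 0.0]
ft_force: [-0.4, 0.4, -0.7]
grip_width: 0.378
grip_force: 5.0
```

>>> jog_arm([
  [[0,0,-0.2,0,0,0,22],[0,0,-0.4,0,0,0,22],[0,0,-0.6,0,0,0,22],[0,0,-0.8,0,0,0,22],[0,0,-1,0,0,0,22]],
])

```text
t: 18.2
position: [550.4, 168.7, 98.5]
orientation: [0.0, 0.615, 0.789, 0.0]
ft_force: [0.0, 1.2, -1.1]
grip_width: 0.376
grip_force: 5.0
```

Run:
```python
from h import *
s=get_image("side");print(tom(s)[2:]);print(cv2.convexHull(blobs(s,(0,0,60),(180,45,215),60,(280,195,355,245))[0]).reshape(-1,2).tolist())
plan((418,-37,112,104.3))
```

```text
[array([193.88926554, 279.15254237]), array([238.92907801, 218.24680851])]
[[294, 201], [336, 205], [346, 208], [348, 209], [349, 210], [350, 216], [349, 224], [347, 234], [344, 243], [343, 244], [327, 244], [296, 241], [286, 236], [285, 235], [283, 230], [283, 204], [292, 201]]
[-0.7, -0.75, -0.05] [0.0, -0.0, -0.0]
[-0.7, -0.75, -0.05] [0.0, -0.0, -0.0]
[-0.69, -0.75, -0.06] [0.001, -0.0, -0.0]
 -> [417.7 -36.8 112.3] yaw 104.1
```

>>> jog_arm([
  [[-0.1,-0.15,-0.1,0,0,0,22],[-0.25,-0.3,-0.18,0,0,0,22],[-0.4,-0.45,-0.18,0,0,0,22],[-0.55,-0.6,-0.18,0,0,0,22],[-0.7,-0.75,-0.18,0,0,0,22]],
])

```text
t: 18.88
position: [504.9, 98.5, 111.2]
orientation: [-0.0, 0.615, 0.789, -0.0]
ft_force: [-0.7, 0.6, -0.1]
grip_width: 0.375
grip_force: 5.0
```

>>> jog_arm([
  [[-0.15,-0.15,0,0,0,0,22],[-0.3,-0.3,0,0,0,0,22],[-0.4,-0.45,0,0,0,0,22],[-0.55,-0.6,0,0,0,0,22],[-0.7,-0.75,0,0,0,0,22]],
])

```text
t: 19.5
position: [460.8, 30.0, 111.6]
orientation: [0.0, 0.615, 0.789, 0.0]
ft_force: [-0.0, -0.8, -1.0]
grip_width: 0.374
grip_force: 5.0
```

>>> jog_arm([
  [[-0.15,-0.15,0,0,0,0,22],[-0.3,-0.3,0,0,0,0,22],[-0.4,-0.45,0,0,0,0,22],[-0.55,-0.6,0,0,0,0,22],[-0.69,-0.75,0,0,0,0,22]],
])

```text
t: 20.12
position: [416.1, -38.2, 111.5]
orientation: [0.0, 0.615, 0.789, -0.0]
ft_force: [0.5, 0.4, 0.2]
grip_width: 0.373
grip_force: 5.0
```

Run:
```python
from h import *
print(get_obs()["position"])
plan((418,-37,24,104.3))
```

```text
[416.05498662 -38.24533481 111.52547674]
[0.0, 0.01, 0.55] [-0.0, 0.0, -0.0]
[0.01, 0.02, 0.54] [-0.0, 0.0, -0.0]
 -> [418.2 -36.9  24.3] yaw 104.2
```

>>> jog_arm([
  [[0.01,0.04,0.1,0,0,0,22],[0.01,0.04,0.22,0,0,0,22],[0.01,0.04,0.33,0,0,0,22],[0.01,0.04,0.44,0,0,0,22],[0.01,0.04,0.55,0,0,0,22]],
])

```text
t: 20.75
position: [420.4, -34.8, 66.7]
orientation: [0.0, 0.614, 0.789, 0.001]
ft_force: [-0.0, -0.0, -0.6]
grip_width: 0.374
grip_force: 5.0
```

>>> jog_arm([
  [[0,0,0.1,0,0,0,22],[0,0,0.22,0,0,0,22],[0,0,0.33,0,0,0,22],[0,0,0.44,0,0,0,22],[0,0,0.54,0,0,0,22]],
])

```text
t: 21.38
position: [420.2, -34.7, 23.3]
orientation: [-0.0, 0.614, 0.789, 0.001]
ft_force: [-0.0, -0.6, -0.2]
grip_width: 0.38
grip_force: 5.0
```

>>> jog_arm([
  [[0,0,0,0,0,0,30],[0,0,0,0,0,0,36],[0,0,0,0,0,0,41],[0,0,0,0,0,0,41],[0,0,0,0,0,0,41]],
])

```text
t: 22.0
position: [419.7, -35.8, 24.5]
orientation: [0.0, 0.615, 0.789, 0.0]
ft_force: [-0.5, -0.9, -0.1]
grip_width: 0.462
grip_force: 0.0
```

>>> jog_arm([
  [[0,0,-0.2,0,0,0,41],[0,0,-0.4,0,0,0,41],[0,0,-0.6,0,0,0,41],[0,0,-0.8,0,0,0,41],[0,0,-1,0,0,0,41]],
])

```text
t: 22.62
position: [419.4, -35.8, 105.0]
orientation: [0.0, 0.615, 0.789, -0.0]
ft_force: [0.7, -0.5, 0.3]
grip_width: 0.464
grip_force: 0.0
```

Run:
```python
from h import *
s=get_image("side");print(tom(s)[2:],plane(s,tom(s),28.5))
plan((558,320.3,105,104.3))
```

```text
[array([193.88926554, 279.15254237])] [[723.56026399 232.74095977  28.5       ]
 [935.80195354 513.61007402  28.5       ]
 [557.58570842 320.16499655  28.5       ]]
[0.97, 0.69, 0.0] [0.0, 0.0, -0.0]
[0.98, 0.69, 0.01] [0.0, 0.0, -0.0]
[0.97, 0.69, 0.0] [0.0, 0.0, -0.0]
[0.98, 0.69, 0.01] [0.0, 0.0, -0.0]
 -> [557.8 320.5 104.9] yaw 104.1
```

>>> jog_arm([
  [[0.3,0.2,0,0,0,0,50],[0.6,0.4,0,0,0,0,50],[0.97,0.69,0,0,0,0,50],[0.97,0.69,0,0,0,0,50],[0.97,0.69,0,0,0,0,50]],
])

```text
t: 23.3
position: [453.3, 52.0, 103.9]
orientation: [0.0, 0.615, 0.789, -0.001]
ft_force: [0.3, -0.5, 0.8]
grip_width: 0.571
grip_force: 0.0
```

>>> jog_arm([
  [[0.3,0.2,0,0,0,0,50],[0.6,0.4,0,0,0,0,50],[0.98,0.69,0,0,0,0,50],[0.98,0.69,0,0,0,0,50],[0.98,0.69,0,0,0,0,50]],
])

```text
t: 23.92
position: [487.6, 140.1, 103.8]
orientation: [0.0, 0.615, 0.788, -0.002]
ft_force: [0.3, 0.6, -0.3]
grip_width: 0.564
grip_force: 0.0
```

>>> jog_arm([
  [[0.3,0.2,0,0,0,0,50],[0.6,0.4,0,0,0,0,50],[0.97,0.69,0,0,0,0,50],[0.97,0.69,0,0,0,0,50],[0.97,0.69,0,0,0,0,50]],
])

```text
t: 24.55
position: [522.3, 228.4, 103.7]
orientation: [0.0, 0.615, 0.788, -0.002]
ft_force: [-0.2, -0.1, 0.7]
grip_width: 0.566
grip_force: 0.0
```

>>> jog_arm([
  [[0.3,0.2,0,0,0,0,50],[0.6,0.4,0,0,0,0,50],[0.98,0.69,0,0,0,0,50],[0.98,0.69,0,0,0,0,50],[0.98,0.69,0,0,0,0,50]],
])

```text
t: 25.18
position: [557.0, 317.8, 103.7]
orientation: [0.001, 0.615, 0.788, -0.002]
ft_force: [0.4, 0.0, 0.3]
grip_width: 0.565
grip_force: 0.0
```

Run:
```python
from h import *
t=get_image("top");s=get_image("side");print(tom(s)[2:])
try: print(cup(t))
except Exception as e: print(e)
print(cv2.convexHull(blobs(s,(0,0,60),(180,45,215),60,(280,195,355,245))[0]).reshape(-1,2).tolist())
cv2.imwrite("pics/c.png",np.hstack([cv2.resize(t["frame"],(400,300))[:,:,::-1],cv2.resize(s["frame"][150:285,200:380],(400,300))[:,:,::-1]]))
plan((558,320.3,16,104.3))
```

```text
[array([193.88926554, 279.15254237]), array([186.63888889, 238.48717949])]
(array([451.62602513, -27.47273655]), np.float32(14.810112), np.float32(161.3651), np.float32(71.16566))
[[294, 201], [341, 203], [348, 209], [349, 210], [350, 216], [349, 224], [347, 234], [344, 242], [343, 244], [327, 244], [296, 241], [286, 236], [285, 235], [283, 230], [283, 205], [292, 201]]
[0.01, 0.01, 0.55] [-0.0, 0.0, -0.0]
[0.02, 0.01, 0.55] [-0.0, 0.0, -0.001]
 -> [558.1 320.4  15.9] yaw 104.4
```

View pics/c.png

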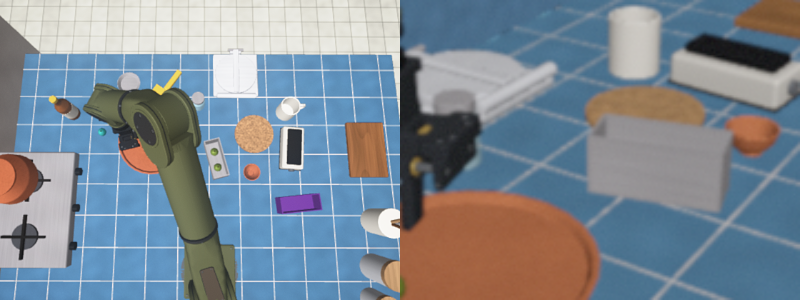

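>>> jog_arm([
  [[0.02,0.02,0.2,0,0,0,50],[0.02,0.02,0.4,0,0,0,50],[0.02,0.02,0.6,0,0,0,50],[0.02,0.02,0.8,0,0,0,50],[0.02,0.02,1,0,0,0,50]],
])

```text
t: 25.9
position: [558.3, 322.6, 22.9]
orientation: [-0.0, 0.615, 0.789, -0.0]
ft_force: [-0.0, 1.0, 0.6]
grip_width: 0.567
grip_force: 0.0
```

>>> jog_arm([
  [[0,0,0.08,0,0,0,40],[0,0,0.08,0,0,0,34],[0,0,0.08,0,0,0,28],[0,0,0.08,0,0,0,24],[0,0,0.08,0,0,0,22]],
])

```text
t: 26.52
position: [558.7, 322.8, 18.3]
orientation: [0.0, 0.615, 0.789, 0.0]
ft_force: [0.2, -0.2, 0.5]
grip_width: 0.371
grip_force: 5.0
```

Run:
```python
from h import *
t=get_image("top");p=plane(t,tom(t),20);print(p)
c,a,_,_=cup(t);c=c+[2,0];print(c,a);u=np.array([np.cos(np.radians(14.5)),np.sin(np.radians(14.5))])
d=p[:,:2]-c;print(np.c_[d@u,d@[-u[1],u[0]]])
```

```text
[[820.36277228 157.46699542  20.        ]
 [419.60580497 -35.02169168  20.        ]
 [486.43104596 -21.30024793  20.        ]
 [719.75207403 693.17235455  20.        ]]
[452.87773224 -28.07892311] 14.485741
[[402.23676222  87.62493739]
 [-33.95046831   1.60900027]
 [ 34.18180622  -1.83832044]
 [438.9606621  631.45772381]]
```

>>> jog_arm([
  [[0,0,-0.2,0,0,0,22],[0,0,-0.4,0,0,0,22],[0,0,-0.6,0,0,0,22],[0,0,-0.8,0,0,0,22],[0,0,-1,0,0,0,22]],
])

```text
t: 27.2
position: [558.6, 322.7, 99.3]
orientation: [0.0, 0.615, 0.789, 0.0]
ft_force: [0.7, 0.3, -0.9]
grip_width: 0.378
grip_force: 5.0
```

Run:
```python
from h import *
plan((453,-28,114,104.4))
```

```text
[-0.98, -0.59, -0.05] [0.0, -0.0, -0.0]
[-0.98, -0.59, -0.05] [0.0, -0.0, -0.0]
[-0.98, -0.59, -0.04] [0.0, -0.0, -0.0]
[-0.99, -0.58, -0.05] [0.0, -0.0, -0.001]
 -> [453.2 -28.1 114.4] yaw 104.5
```

>>> jog_arm([
  [[-0.2,-0.1,-0.05,0,0,0,22],[-0.4,-0.2,-0.1,0,0,0,22],[-0.6,-0.35,-0.1,0,0,0,22],[-0.8,-0.47,-0.1,0,0,0,22],[-0.98,-0.59,-0.1,0,0,0,22]],
])

```text
t: 27.82
position: [531.6, 233.6, 106.0]
orientation: [0.0, 0.615, 0.789, -0.0]
ft_force: [1.4, -0.0, -0.2]
grip_width: 0.378
grip_force: 5.0
```

>>> jog_arm([
  [[-0.2,-0.1,-0.05,0,0,0,22],[-0.4,-0.2,-0.1,0,0,0,22],[-0.6,-0.35,-0.1,0,0,0,22],[-0.8,-0.47,-0.1,0,0,0,22],[-0.98,-0.59,-0.1,0,0,0,22]],
])

```text
t: 28.45
position: [505.2, 146.3, 114.0]
orientation: [0.0, 0.615, 0.789, 0.0]
ft_force: [0.8, 0.8, -0.7]
grip_width: 0.372
grip_force: 5.0
```

>>> jog_arm([
  [[-0.2,-0.1,0,0,0,0,22],[-0.4,-0.2,0,0,0,0,22],[-0.6,-0.35,0,0,0,0,22],[-0.8,-0.47,0,0,0,0,22],[-0.98,-0.59,0,0,0,0,22]],
])

```text
t: 29.08
position: [478.3, 58.7, 113.9]
orientation: [0.0, 0.615, 0.789, -0.0]
ft_force: [-0.4, -0.4, -0.9]
grip_width: 0.374
grip_force: 5.0
```

>>> jog_arm([
  [[-0.2,-0.1,0,0,0,0,22],[-0.4,-0.2,0,0,0,0,22],[-0.7,-0.4,0,0,0,0,22],[-0.99,-0.58,0,0,0,0,22],[-0.99,-0.58,0,0,0,0,22]],
])

```text
t: 29.7
position: [452.1, -30.8, 113.7]
orientation: [-0.0, 0.616, 0.788, -0.001]
ft_force: [0.1, 0.3, -0.7]
grip_width: 0.376
grip_force: 5.0
```

Run:
```python
from h import *
s=get_image("side");print(tom(s)[2:]);print(cv2.convexHull(blobs(s,(0,0,60),(180,45,215),60,(280,195,355,245))[0]).reshape(-1,2).tolist())
plan((453,-28,39,104.4))
```

```text
[array([318.408867  , 191.91297209])]
[[294, 201], [336, 205], [346, 208], [348, 209], [349, 210], [350, 216], [349, 224], [347, 234], [344, 242], [343, 244], [327, 244], [296, 241], [286, 236], [284, 234], [283, 230], [283, 205], [292, 201]]
[0.01, 0.0, 0.94] [0.0, -0.0, -0.001]
 -> [452.9 -28.1  38.7] yaw 104.4
```

>>> jog_arm([
  [[0.01,0,0.2,0,0,0,22],[0.01,0,0.4,0,0,0,22],[0.01,0,0.6,0,0,0,22],[0.01,0,0.8,0,0,0,22],[0.01,0,0.93,0,0,0,22]],
])

```text
t: 30.38
position: [453.7, -25.4, 38.9]
orientation: [-0.0, 0.614, 0.79, 0.001]
ft_force: [0.8, 0.2, 0.2]
grip_width: 0.376
grip_force: 5.0
```

>>> jog_arm([
  [[0,0,0,0,0,0,22],[0,0,0,0,0,0,35],[0,0,0,0,0,0,40],[0,0,0,0,0,0,44],[0,0,0,0,0,0,44]],
])

```text
t: 31.0
position: [453.0, -27.5, 39.7]
orientation: [0.0, 0.615, 0.789, 0.0]
ft_force: [-0.1, -0.0, -0.2]
grip_width: 0.495
grip_force: 0.0
```

>>> jog_arm([
  [[0,0,-0.2,0,0,0,44],[0,0,-0.4,0,0,0,44],[0,0,-0.6,0,0,0,44],[0,0,-0.8,0,0,0,44],[0,0,-1,0,0,0,44]],
])

```text
t: 31.62
position: [452.7, -27.6, 120.1]
orientation: [0.0, 0.615, 0.789, -0.0]
ft_force: [0.3, 0.3, -0.2]
grip_width: 0.498
grip_force: 0.0
```

>>> jog_arm([
  [[0.2,0,-0.1,0,0,0,60],[0.5,0,-0.2,0,0,0,80],[0.8,0,-0.2,0,0,0,88],[1,0,-0.2,0,0,0,88],[1,0,-0.2,0,0,0,88]],
])

```text
t: 32.25
position: [432.7, 52.3, 135.6]
orientation: [-0.0, 0.613, 0.79, 0.0]
ft_force: [0.3, 0.6, -0.8]
grip_width: 0.993
grip_force: 0.0
```

>>> jog_arm([
  [[0.2,0,0,0,0,0.02,88],[0.5,0,0,0,0,0.04,88],[0.8,0,0,0,0,0.06,88],[1,0,0,0,0,0.08,88],[1,0,0,0,0,0.1,88]],
])

```text
t: 32.88
position: [413.5, 128.9, 135.4]
orientation: [-0.0, 0.829, 0.559, 0.0]
ft_force: [-0.1, 0.1, 0.6]
grip_width: 0.995
grip_force: 0.0
```

Run:
```python
from h import *
t=get_image("top");s=get_image("side")
cv2.imwrite("pics/d.png",np.hstack([cv2.resize(t["frame"][150:285,240:420],(400,300))[:,:,::-1],cv2.resize(s["frame"][150:285,200:380],(400,300))[:,:,::-1]]))
```

```text
(no output)
```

View pics/d.png

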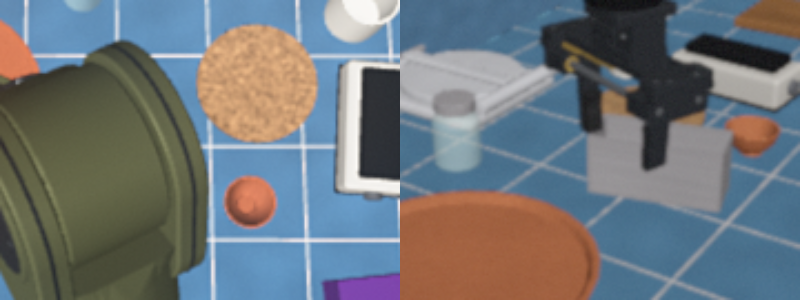

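>>> jog_arm([
  [[0.3,0,0,0,0,0.02,88],[0.6,0,0,0,0,0.04,88],[0.9,0,0,0,0,0.06,88],[1,0,0,0,0,0.08,88],[1,0,0,0,0,0.1,88]],
])

```text
t: 33.6
position: [443.9, 202.3, 135.3]
orientation: [-0.0, 0.961, 0.276, 0.0]
ft_force: [-0.4, -0.8, -0.0]
grip_width: 1.002
grip_force: 0.0
```

>>> jog_arm([
  [[0.3,-0.3,0,0,0,0.02,88],[0.6,-0.6,0,0,0,0.04,88],[0.9,-0.9,0,0,0,0.05,88],[1,-0.9,0,0,0,0.05,88],[1,-0.9,0,0,0,0.05,88]],
])

```text
t: 34.22
position: [473.4, 303.8, 135.1]
orientation: [0.001, 0.992, 0.123, -0.0]
ft_force: [0.2, -0.2, -0.2]
grip_width: 0.999
grip_force: 0.0
```

Run:
```python
from h import *
t=get_image("top")
p=plane(t,tom(t),20);print(cup(t))
c=np.array([453,-28.]);u=np.array([np.cos(np.radians(14.5)),np.sin(np.radians(14.5))])
d=p[:,:2]-c;print(np.c_[d@u,d@[-u[1],u[0]]])
cv2.imwrite("pics/e.png",cv2.resize(t["frame"][165:275,250:390],None,fx=5,fy=5,interpolation=cv2.INTER_CUBIC)[:,:,::-1])
plan((453,-28,140,14.4),(453,-28,36,14.4))
```

```text
(array([451.45579131, -27.88620776]), np.float32(14.234593), np.float32(161.05522), np.float32(71.19359))
[[ 3.39618052e+02  1.58266261e+02]
 [ 3.36251157e+01 -2.18351405e+00]
 [-4.24066702e-01 -6.64105049e-01]
 [-3.41147956e+01  1.80097123e+00]
 [ 4.39539327e+02  6.31351622e+02]]
[-0.31, 0.99, -0.01] [0.0, 0.0, -0.0]
[-0.31, 0.99, -0.01] [0.0, 0.0, -0.0]
[-0.32, 0.99, -0.02] [0.0, 0.0, -0.0]
[-0.31, 0.98, -0.01] [0.0, 0.0, -0.001]
 -> [453.2 -27.6 139.9] yaw 14.5
[-0.0, 0.0, 0.65] [0.0, 0.0, 0.0]
[-0.0, 0.0, 0.65] [0.0, 0.0, 0.0]
 -> [453.1 -27.9  35.9] yaw 14.5
```

View pics/e.png

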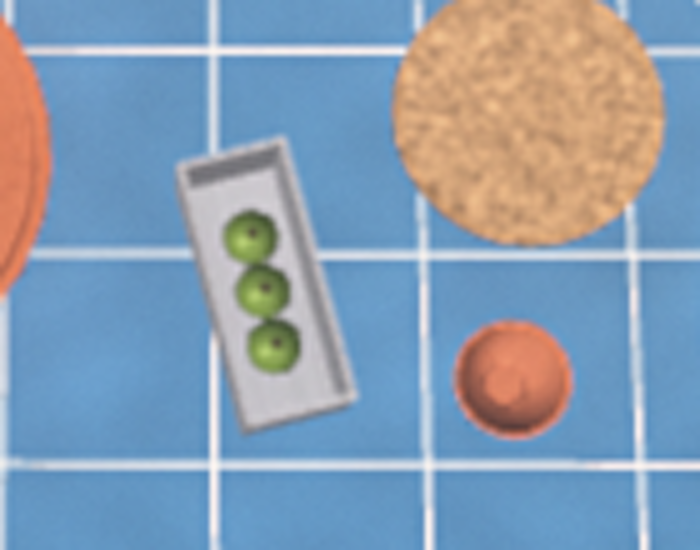

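>>> jog_arm([
  [[-0.1,0.3,0,0,0,0,88],[-0.2,0.6,0,0,0,0,88],[-0.31,0.99,0,0,0,0,88],[-0.31,0.99,0,0,0,0,88],[-0.31,0.99,0,0,0,0,88]],
])

```text
t: 34.9
position: [468.3, 222.6, 135.6]
orientation: [-0.0, 0.992, 0.123, 0.0]
ft_force: [0.2, 0.3, -0.3]
grip_width: 0.996
grip_force: 0.0
```

>>> jog_arm([
  [[-0.1,0.3,0,0,0,0,88],[-0.2,0.6,0,0,0,0,88],[-0.31,0.99,0,0,0,0,88],[-0.31,0.99,0,0,0,0,88],[-0.31,0.99,0,0,0,0,88]],
])

```text
t: 35.52
position: [464.0, 141.6, 135.6]
orientation: [-0.001, 0.992, 0.124, 0.001]
ft_force: [0.3, 0.0, -0.1]
grip_width: 0.996
grip_force: 0.0
```

>>> jog_arm([
  [[-0.1,0.3,0,0,0,0,88],[-0.2,0.6,0,0,0,0,88],[-0.32,0.99,0,0,0,0,88],[-0.32,0.99,0,0,0,0,88],[-0.32,0.99,0,0,0,0,88]],
])

```text
t: 36.15
position: [458.8, 58.9, 135.6]
orientation: [-0.001, 0.992, 0.124, 0.001]
ft_force: [-0.2, 0.0, -0.1]
grip_width: 1.001
grip_force: 0.0
```

>>> jog_arm([
  [[-0.1,0.3,0,0,0,0,88],[-0.2,0.6,0,0,0,0,88],[-0.31,0.98,0,0,0,0,88],[-0.31,0.98,0,0,0,0,88],[-0.31,0.98,0,0,0,0,88]],
])

```text
t: 36.78
position: [454.0, -23.2, 135.6]
orientation: [-0.001, 0.992, 0.125, 0.001]
ft_force: [-0.5, -0.3, -0.6]
grip_width: 1.003
grip_force: 0.0
```

Run:
```python
from h import *
s=get_image("side");print(cv2.convexHull(blobs(s,(0,0,60),(180,45,215),60,(280,195,355,245))[0]).reshape(-1,2).tolist())
plan((453,-28,36,14.4))
```

```text
[[294, 201], [341, 203], [348, 209], [349, 210], [350, 216], [349, 224], [347, 234], [344, 242], [343, 244], [327, 244], [296, 241], [286, 236], [285, 235], [284, 233], [283, 230], [283, 205], [292, 201]]
[-0.01, 0.03, 0.62] [-0.0, -0.0, -0.0]
[-0.02, 0.03, 0.62] [-0.0, -0.0, -0.0]
 -> [452.9 -28.2  36.4] yaw 14.3
```

>>> jog_arm([
  [[-0.02,0.05,0,0,0,0,88],[-0.02,0.05,0.15,0,0,0,88],[-0.02,0.05,0.35,0,0,0,88],[-0.02,0.05,0.6,0,0,0,88],[-0.02,0.05,0.6,0,0,0,88]],
])

```text
t: 37.45
position: [451.6, -29.2, 86.1]
orientation: [-0.0, 0.992, 0.124, -0.002]
ft_force: [-0.6, -0.3, 0.1]
grip_width: 1.0
grip_force: 0.0
```

>>> jog_arm([
  [[0,0,0.2,0,0,0,88],[0,0,0.4,0,0,0,88],[0,0,0.64,0,0,0,88],[0,0,0.64,0,0,0,88],[0,0,0.64,0,0,0,84]],
])

```text
t: 38.08
position: [453.0, -29.5, 36.9]
orientation: [0.0, 0.992, 0.123, 0.0]
ft_force: [-0.6, -0.6, -0.3]
grip_width: 0.954
grip_force: 0.0
```

>>> jog_arm([
  [[0,0,0,0,0,0,80],[0,0,0,0,0,0,76],[0,0,0,0,0,0,72],[0,0,0,0,0,0,68],[0,0,0,0,0,0,60]],
], newtons=10)

```text
t: 38.7
position: [452.7, -28.8, 36.4]
orientation: [-0.0, 0.992, 0.124, 0.0]
ft_force: [-0.1, 2.2, 3.0]
grip_width: 0.754
grip_force: 10.0
```

>>> jog_arm([
  [[0,0,0,0,0,0,55],[0,0,0,0,0,0,50],[0,0,0,0,0,0,50],[0,0,0,0,0,0,50],[0,0,0,0,0,0,50]],
], newtons=50)

```text
t: 39.33
position: [452.7, -28.9, 36.4]
orientation: [-0.0, 0.992, 0.124, 0.0]
ft_force: [-1.3, 5.0, 4.9]
grip_width: 0.745
grip_force: 50.0
```

>>> jog_arm([
  [[0,0,-0.1,0,0,0,50],[0,0,-0.2,0,0,0,50],[0,0,-0.3,0,0,0,50],[0,0,-0.4,0,0,0,50],[0,0,-0.4,0,0,0,50]],
])

```text
t: 39.95
position: [453.1, -29.7, 69.0]
orientation: [0.0, 0.992, 0.123, 0.001]
ft_force: [-0.4, -0.5, -3.1]
grip_width: 0.747
grip_force: 50.0
```

Run:
```python
from h import *
print(get_obs()["ft_force"],get_obs()["position"])
t=get_image("top");s=get_image("side")
cv2.imwrite("pics/f.png",np.hstack([cv2.resize(t["frame"][150:285,240:420],(400,300))[:,:,::-1],cv2.resize(s["frame"][130:265,220:400],(400,300))[:,:,::-1]]))
```

```text
[-0.38398281 -0.52862963 -3.12885254] [453.13440131 -29.73106413  69.02032139]
```

View pics/f.png

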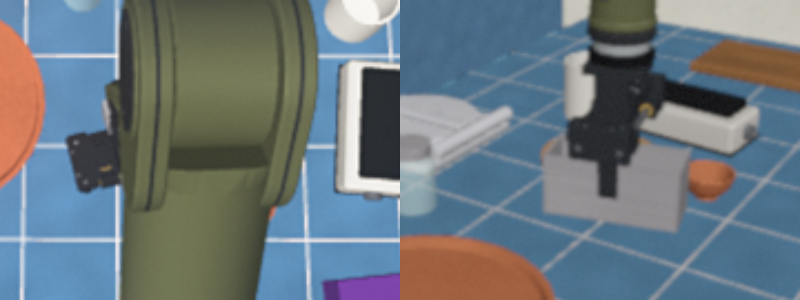

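Run:
```python
from h import *
plan((453,-29,124,14.2),(500.4,-350.2,124,-4.7))
t=get_image("top");b=blobs(t,(0,0,0),(180,110,90),200,(385,170,435,240))[0];print(rect(t,b,66,150,58))
s=get_image("side")
m=cv2.inRange(cv2.cvtColor(s["frame"],cv2.COLOR_RGB2GRAY),0,60)[160:200,315:390]
c=max(cv2.findContours(m,cv2.RETR_EXTERNAL,cv2.CHAIN_APPROX_NONE,offset=(315,160))[0],key=cv2.contourArea)
print(plane(s,cv2.boxPoints(cv2.minAreaRect(c)),66),plane(s,cv2.approxPolyDP(cv2.convexHull(c),3,True).reshape(-1,2),66))
```

```text
[0.0, -0.01, -0.69] [0.0, -0.0, -0.0]
 -> [452.6 -28.9 123.6] yaw 14.1
[-0.08, 0.81, -0.0] [0.0, -0.0, 0.01]
[-0.03, 0.81, -0.0] [0.0, -0.0, 0.011]
[0.03, 0.81, -0.0] [0.0, -0.0, 0.01]
[0.08, 0.81, -0.0] [0.0, -0.0, 0.011]
[0.13, 0.8, -0.0] [0.0, -0.0, 0.01]
 -> [ 500.6 -350.   123.6] yaw -4.6
(array([ 500.40291039, -350.17190592]), np.float32(-4.667494), np.float32(147.8635), np.float32(57.674484))
[[ 655.37463809 -385.95300221   66.        ]
 [ 476.38086929 -498.26522603   66.        ]
 [ 354.94749586 -191.64864752   66.        ]
 [ 497.32249032 -101.75405388   66.        ]] [[ 497.32249032 -101.75405388   66.        ]
 [ 655.37463809 -385.95300221   66.        ]
 [ 604.59308887 -417.81661825   66.        ]
 [ 419.77560353 -355.33818363   66.        ]]
```

>>> jog_arm([
  [[0,0,-0.15,0,0,0,50],[0,0,-0.3,0,0,0,50],[0,0,-0.45,0,0,0,50],[0,0,-0.6,0,0,0,50],[0,0,-0.69,0,0,0,50]],
])

```text
t: 40.78
position: [452.9, -29.6, 124.5]
orientation: [0.0, 0.992, 0.123, 0.001]
ft_force: [0.3, -0.4, -2.9]
grip_width: 0.744
grip_force: 50.0
```

>>> jog_arm([
  [[-0.01,0.1,0,0,0,0.002,50],[-0.03,0.25,0,0,0,0.004,50],[-0.05,0.43,0,0,0,0.006,50],[-0.07,0.62,0,0,0,0.008,50],[-0.08,0.81,0,0,0,0.01,50]],
])

```text
t: 41.4
position: [462.3, -95.4, 123.3]
orientation: [0.0, 0.996, 0.091, -0.0]
ft_force: [-0.5, -0.3, -3.9]
grip_width: 0.747
grip_force: 50.0
```

>>> jog_arm([
  [[-0.01,0.16,0,0,0,0.002,50],[-0.01,0.32,0,0,0,0.004,50],[-0.02,0.48,0,0,0,0.006,50],[-0.02,0.64,0,0,0,0.008,50],[-0.03,0.81,0,0,0,0.011,50]],
])

```text
t: 42.02
position: [472.1, -158.8, 123.5]
orientation: [-0.0, 0.998, 0.057, 0.0]
ft_force: [0.1, 0.7, -3.1]
grip_width: 0.743
grip_force: 50.0
```

>>> jog_arm([
  [[0.01,0.16,0,0,0,0.002,50],[0.01,0.32,0,0,0,0.004,50],[0.02,0.48,0,0,0,0.006,50],[0.02,0.64,0,0,0,0.008,50],[0.03,0.81,0,0,0,0.01,50]],
])

```text
t: 42.65
position: [481.7, -223.0, 123.5]
orientation: [-0.0, 1.0, 0.026, -0.0]
ft_force: [1.2, -0.0, -4.4]
grip_width: 0.747
grip_force: 50.0
```

>>> jog_arm([
  [[0.02,0.16,0,0,0,0.002,50],[0.03,0.32,0,0,0,0.004,50],[0.05,0.48,0,0,0,0.006,50],[0.06,0.64,0,0,0,0.008,50],[0.08,0.81,0,0,0,0.011,50]],
])

```text
t: 43.28
position: [491.5, -287.4, 123.5]
orientation: [-0.0, 1.0, -0.009, -0.0]
ft_force: [0.1, 0.7, -3.8]
grip_width: 0.742
grip_force: 50.0
```

>>> jog_arm([
  [[0.03,0.16,0,0,0,0.002,50],[0.06,0.32,0,0,0,0.004,50],[0.09,0.5,0,0,0,0.006,50],[0.12,0.7,0,0,0,0.008,50],[0.13,0.8,0,0,0,0.01,50]],
])

```text
t: 43.9
position: [500.6, -352.5, 123.5]
orientation: [0.0, 0.999, -0.041, 0.0]
ft_force: [-0.2, -0.7, -3.6]
grip_width: 0.745
grip_force: 50.0
```

Run:
```python
from h import *
o=get_obs();print(o["position"],o["ft_force"])
plan((500.4,-350.2,106,-4.7))
s=get_image("side")
cv2.imwrite("pics/g.png",cv2.resize(s["frame"][110:230,260:420],None,fx=5,fy=5,interpolation=cv2.INTER_CUBIC)[:,:,::-1])
```

```text
[ 500.63491137 -352.49854985  123.46959199] [-0.24414431 -0.6601269  -3.56127505]
[-0.01, -0.03, 0.22] [0.0, -0.0, 0.0]
 -> [ 500.  -350.1  105.9] yaw -4.7
```

View pics/g.png

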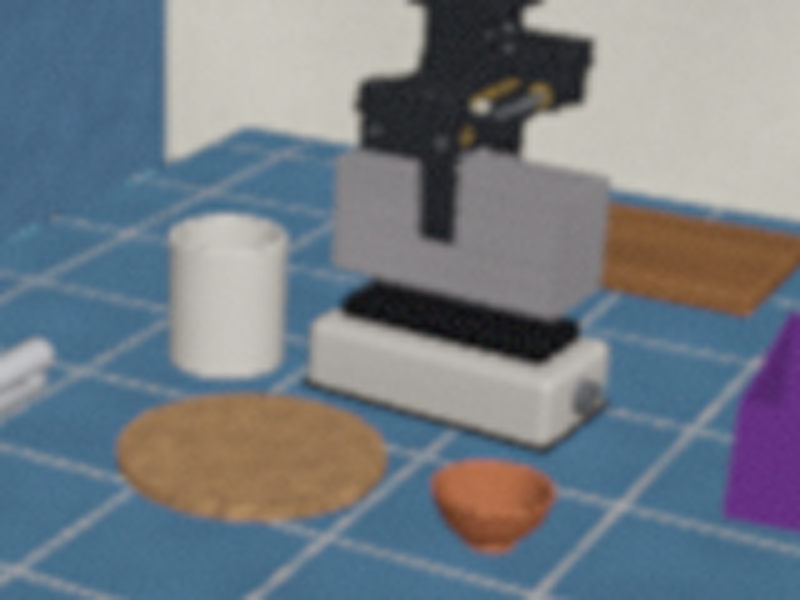

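>>> jog_arm([
  [[-0.01,-0.02,0.06,0,0,0,50],[-0.01,-0.02,0.12,0,0,0,50],[-0.01,-0.02,0.18,0,0,0,50],[-0.01,-0.02,0.23,0,0,0,50],[-0.01,-0.02,0.23,0,0,0,50]],
], newtons=60)

```text
t: 44.58
position: [499.9, -348.8, 104.7]
orientation: [-0.0, 0.999, -0.04, -0.0]
ft_force: [0.2, 0.3, -3.4]
grip_width: 0.744
grip_force: 60.0
```

>>> jog_arm([
  [[0,0,0.02,0,0,0,50],[0,0,0.04,0,0,0,50],[0,0,0.06,0,0,0,50],[0,0,0.07,0,0,0,50],[0,0,0.07,0,0,0,50]],
])

```text
t: 45.2
position: [500.3, -349.2, 99.9]
orientation: [0.0, 0.999, -0.04, 0.0]
ft_force: [-1.5, -0.2, 3.2]
grip_width: 0.741
grip_force: 60.0
```

>>> jog_arm([
  [[0,0,0.02,0,0,0,50],[0,0,0.04,0,0,0,50],[0,0,0.06,0,0,0,50],[0,0,0.08,0,0,0,50],[0,0,0.09,0,0,0,50]],
])

```text
t: 45.82
position: [500.3, -349.2, 92.8]
orientation: [0.0, 0.999, -0.04, 0.0]
ft_force: [-2.4, 0.9, 8.8]
grip_width: 0.746
grip_force: 60.0
```

>>> jog_arm([
  [[0,0,0,0,0,0,50],[0,0,0.01,0,0,0,50],[0,0,0.01,0,0,0,50],[0,0,0.02,0,0,0,50],[0,0,0.02,0,0,0,50]],
])

```text
t: 46.45
position: [500.3, -349.2, 91.4]
orientation: [0.0, 0.999, -0.04, 0.0]
ft_force: [-2.3, 0.7, 8.8]
grip_width: 0.746
grip_force: 60.0
```

>>> jog_arm([
  [[0,0,0,0,0,0,50],[0,0,0.01,0,0,0,50],[0,0,0.01,0,0,0,50],[0,0,0.01,0,0,0,50],[0,0,0.01,0,0,0,50]],
])

```text
t: 47.08
position: [500.3, -349.2, 90.7]
orientation: [0.0, 0.999, -0.04, 0.0]
ft_force: [-1.8, 1.5, 8.5]
grip_width: 0.744
grip_force: 60.0
```

>>> jog_arm([
  [[0,0,0,0,0,0,50],[0,0,0.01,0,0,0,50],[0,0,0.01,0,0,0,50],[0,0,0.01,0,0,0,50],[0,0,0.01,0,0,0,50]],
])

```text
t: 47.7
position: [500.3, -349.1, 90.4]
orientation: [0.0, 0.999, -0.04, 0.0]
ft_force: [-4.2, 2.0, 13.5]
grip_width: 0.742
grip_force: 60.0
```

>>> jog_arm([
  [[0,0,0,0,0,0,50],[0,0,0.01,0,0,0,50],[0,0,0.01,0,0,0,50],[0,0,0.01,0,0,0,50],[0,0,0.01,0,0,0,50]],
])

```text
t: 48.32
position: [500.4, -349.2, 90.4]
orientation: [0.0, 0.999, -0.04, 0.0]
ft_force: [-4.5, 1.8, 19.4]
grip_width: 0.743
grip_force: 60.0
```

>>> jog_arm([
  [[0,0,0,0,0,0,50],[0,0,0,0,0,0,50],[0,0,0,0,0,0,50],[0,0,0,0,0,0,50],[0,0,0,0,0,0,50]],
])

```text
t: 48.95
position: [500.4, -349.2, 90.4]
orientation: [0.001, 0.999, -0.04, 0.0]
ft_force: [-4.4, 2.6, 19.4]
grip_width: 0.747
grip_force: 60.0
```

>>> jog_arm([
  [[0,0,0,0,0,0,50],[0,0,0,0,0,0,50],[0,0,0,0,0,0,50],[0,0,0,0,0,0,50],[0,0,0,0,0,0,50]],
])

```text
t: 49.58
position: [500.4, -349.2, 90.4]
orientation: [0.0, 0.999, -0.04, 0.0]
ft_force: [-4.6, 2.5, 18.6]
grip_width: 0.744
grip_force: 60.0
```

Run:
```python
from h import *
o=get_obs();print(o["position"],o["ft_force"])
s=get_image("side")
cv2.imwrite("pics/i.png",cv2.resize(s["frame"][110:230,260:420],None,fx=5,fy=5,interpolation=cv2.INTER_CUBIC)[:,:,::-1])
```

```text
[ 500.36306527 -349.15607623   90.37955037] [-4.59419988  2.50595491 18.56033027]
```

View pics/i.png

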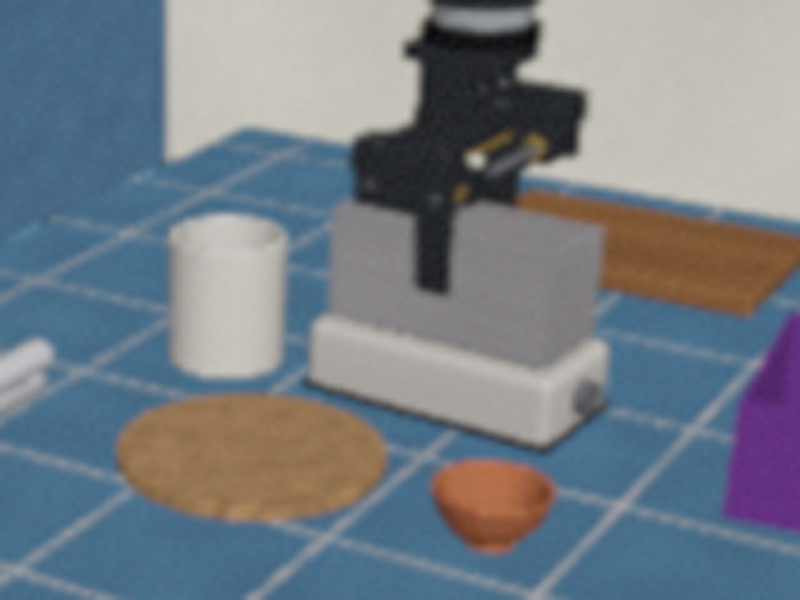

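>>> jog_arm([
  [[0,0,-0.04,0,0,0,50],[0,0,-0.12,0,0,0,50],[0,0,-0.22,0,0,0,50],[0,0,-0.34,0,0,0,50],[0,0,-0.46,0,0,0,50]],
])

```text
t: 50.25
position: [499.9, -349.0, 125.1]
orientation: [-0.0, 0.999, -0.04, -0.0]
ft_force: [1.0, 0.5, -4.1]
grip_width: 0.742
grip_force: 60.0
```

Run:
```python
from h import *
plan((567.6,-196.3,126,-4.7))
```

```text
[0.35, -0.98, -0.01] [-0.0, 0.0, 0.0]
[0.34, -0.99, -0.0] [-0.0, 0.0, 0.0]
 -> [ 567.4 -196.3  125.9] yaw -4.6
```

>>> jog_arm([
  [[0.03,-0.08,0,0,0,0,50],[0.07,-0.2,0,0,0,0,50],[0.12,-0.35,0,0,0,0,50],[0.18,-0.5,0,0,0,0,50],[0.23,-0.66,0,0,0,0,50]],
])

```text
t: 50.88
position: [523.2, -296.6, 125.0]
orientation: [-0.0, 0.999, -0.039, 0.0]
ft_force: [0.3, 0.5, -3.4]
grip_width: 0.742
grip_force: 60.0
```

>>> jog_arm([
  [[0.05,-0.15,0,0,0,0,50],[0.1,-0.3,0,0,0,0,50],[0.15,-0.43,0,0,0,0,50],[0.2,-0.55,0,0,0,0,50],[0.23,-0.66,0,0,0,0,50]],
])

```text
t: 51.5
position: [545.6, -246.2, 125.2]
orientation: [0.0, 0.999, -0.04, 0.0]
ft_force: [-0.2, -0.1, -3.5]
grip_width: 0.745
grip_force: 60.0
```

>>> jog_arm([
  [[0.05,-0.15,0,0,0,0,50],[0.1,-0.3,0,0,0,0,50],[0.15,-0.43,0,0,0,0,50],[0.2,-0.55,0,0,0,0,50],[0.23,-0.65,0,0,0,0,50]],
])

```text
t: 52.12
position: [568.1, -195.7, 125.1]
orientation: [0.0, 0.999, -0.04, 0.0]
ft_force: [-0.4, 0.3, -3.6]
grip_width: 0.742
grip_force: 60.0
```

>>> jog_arm([
  [[0,0,0.1,0,0,0,50],[0,0,0.25,0,0,0,50],[0,0,0.4,0,0,0,50],[0,0,0.55,0,0,0,50],[0,0,0.65,0,0,0,50]],
])

```text
t: 52.75
position: [567.2, -196.4, 71.9]
orientation: [-0.0, 0.999, -0.04, -0.001]
ft_force: [0.3, 0.2, -3.1]
grip_width: 0.744
grip_force: 60.0
```

Run:
```python
from h import *
plan((567.6,-196.3,47.5,-4.7))
s=get_image("side")
cv2.imwrite("pics/j.png",cv2.resize(s["frame"][110:250,240:420],None,fx=4,fy=4,interpolation=cv2.INTER_CUBIC)[:,:,::-1])
```

```text
[0.01, -0.0, 0.31] [-0.0, 0.0, 0.0]
 -> [ 568.  -196.5   47.1] yaw -4.6
```

View pics/j.png

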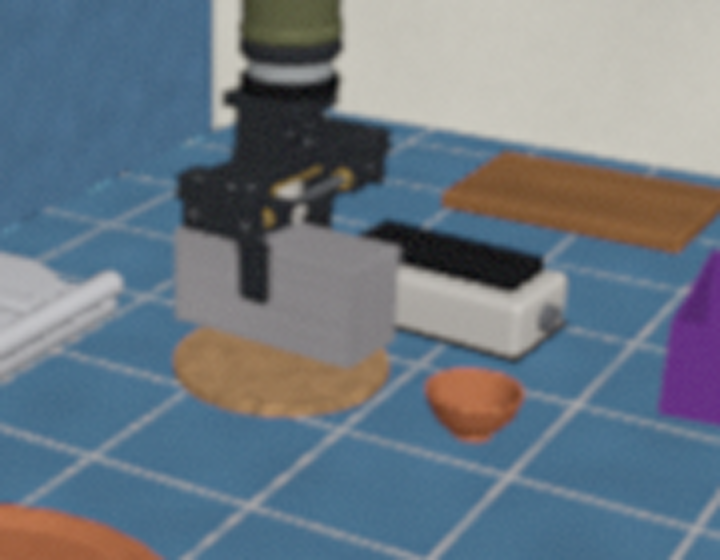

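Cup hovers level above the mat (mat centre ~(280,365) in the crop), the pad is up again. Lowering.

>>> jog_arm([
  [[0,0,0.1,0,0,0,50],[0,0,0.2,0,0,0,50],[0,0,0.27,0,0,0,50],[0,0,0.3,0,0,0,50],[0,0,0.31,0,0,0,50]],
])

```text
t: 53.42
position: [567.7, -196.3, 48.3]
orientation: [0.0, 0.999, -0.04, 0.0]
ft_force: [-0.2, 0.0, -2.7]
grip_width: 0.741
grip_force: 60.0
```

>>> jog_arm([
  [[0,0,0,0,0,0,50],[0,0,0.01,0,0,0,50],[0,0,0.01,0,0,0,50],[0,0,0.01,0,0,0,50],[0,0,0.01,0,0,0,50]],
])

```text
t: 54.05
position: [567.7, -196.4, 47.6]
orientation: [0.0, 0.999, -0.04, 0.0]
ft_force: [-0.1, -0.0, -3.0]
grip_width: 0.743
grip_force: 60.0
```

>>> jog_arm([
  [[0,0,0.01,0,0,0,50],[0,0,0.01,0,0,0,50],[0,0,0.02,0,0,0,50],[0,0,0.02,0,0,0,50],[0,0,0.02,0,0,0,50]],
])

```text
t: 54.68
position: [567.7, -196.4, 46.5]
orientation: [0.0, 0.999, -0.04, 0.0]
ft_force: [-2.3, -0.3, 5.5]
grip_width: 0.744
grip_force: 60.0
```

Contact; release and rise.

>>> jog_arm([
  [[0,0,0,0,0,0,66],[0,0,0,0,0,0,72],[0,0,0,0,0,0,80],[0,0,0,0,0,0,88],[0,0,0,0,0,0,88]],
])

```text
t: 55.3
position: [567.7, -196.4, 45.8]
orientation: [0.0, 0.999, -0.04, 0.0]
ft_force: [-0.4, 0.4, -0.0]
grip_width: 0.999
grip_force: 0.0
```

>>> jog_arm([
  [[0,0,0,0,0,0,88],[0,0,0,0,0,0,88],[0,0,-0.2,0,0,0,88],[0,0,-0.5,0,0,0,88],[0,0,-0.8,0,0,0,88]],
])

```text
t: 55.92
position: [567.9, -196.4, 111.6]
orientation: [0.0, 0.999, -0.04, 0.0]
ft_force: [0.3, -0.2, -0.7]
grip_width: 0.997
grip_force: 0.0
```

>>> jog_arm([
  [[0,0,-0.2,0,0,0,88],[0,-0.2,-0.5,0,0,0,88],[0,-0.5,-0.6,0,0,0,88],[0,-0.8,-0.6,0,0,0,88],[0,-1,-0.6,0,0,0,88]],
])

```text
t: 56.55
position: [574.2, -115.2, 158.5]
orientation: [-0.0, 0.999, -0.039, 0.0]
ft_force: [0.8, 0.3, -0.2]
grip_width: 1.002
grip_force: 0.0
```

>>> jog_arm([
  [[0,-0.3,0,0,0,0,88],[0,-0.6,0,0,0,0,88],[0,-1,0,0,0,0,88],[0,-1,0,0,0,0,88],[0,-1,0,0,0,0,88]],
])

```text
t: 57.18
position: [580.2, -38.2, 157.8]
orientation: [0.001, 0.999, -0.04, -0.0]
ft_force: [-0.6, -0.2, 0.7]
grip_width: 0.998
grip_force: 0.0
```

>>> jog_arm([
  [[0,-0.3,0,0,0,0,88],[0,-0.6,0,0,0,0,88],[0,-1,0,0,0,0,88],[0,-1,0,0,0,0,88],[0,-1,0,0,0,0,88]],
])

```text
t: 57.8
position: [586.7, 40.3, 157.8]
orientation: [0.001, 0.999, -0.041, -0.0]
ft_force: [-0.7, -0.8, -0.0]
grip_width: 0.993
grip_force: 0.0
```

Run:
```python
from h import *
t=get_image("top");s=get_image("side")
print(cup(t,roi=(315,140,395,225)))
cv2.imwrite("pics/k.png",np.hstack([cv2.resize(t["frame"][120:255,280:460],(400,300))[:,:,::-1],cv2.resize(s["frame"][130:265,220:400],(400,300))[:,:,::-1]]))
```

```text
(array([ 569.33263511, -200.67425194]), np.float32(-1.908222), np.float32(64.99234), np.float32(29.908829))
```

View pics/k.png

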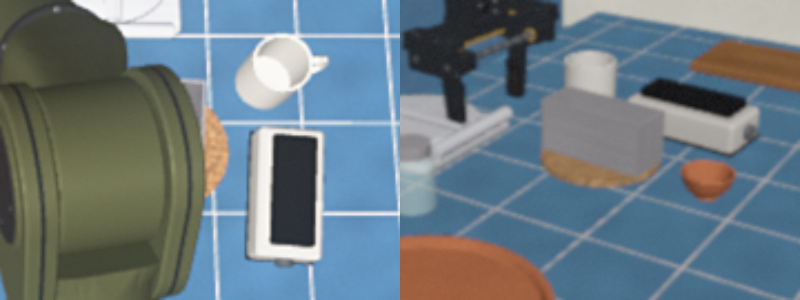

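The side view shows the cup upright on the mat and the pad up, but the arm hides it from above. I'll move clear for one last check.

>>> jog_arm([
  [[0,-0.3,0,0,0,0,88],[0,-0.6,0,0,0,0,88],[0,-1,0,0,0,0,88],[0,-1,0,0,0,0,88],[0,-1,0,0,0,0,88]],
])

```text
t: 58.52
position: [593.2, 120.3, 157.8]
orientation: [0.001, 0.999, -0.041, -0.0]
ft_force: [0.9, -0.6, 0.0]
grip_width: 0.996
grip_force: 0.0
```

>>> jog_arm([
  [[0,-0.3,0,0,0,0,88],[0,-0.6,0,0,0,0,88],[0,-1,0,0,0,0,88],[0,-1,0,0,0,0,88],[0,-1,0,0,0,0,88]],
])

```text
t: 59.15
position: [599.7, 199.4, 157.7]
orientation: [0.001, 0.999, -0.041, -0.0]
ft_force: [0.0, 0.1, -0.9]
grip_width: 1.001
grip_force: 0.0
```

Run:
```python
from h import *
t=get_image("top")
print(cup(t,roi=(315,140,395,225)),plane(t,tom(t),30))
cv2.imwrite("pics/l.png",cv2.resize(t["frame"][120:255,280:460],(800,600))[:,:,::-1])
```

```text
(array([ 570.60809319, -198.06228343]), np.float32(-4.0505424), np.float32(175.367), np.float32(76.16333)) [[ 567.64076331 -197.47977473   30.        ]
 [ 815.79419489  156.33251485   30.        ]
 [ 716.70948258  688.06519042   30.        ]]
```

View pics/l.png

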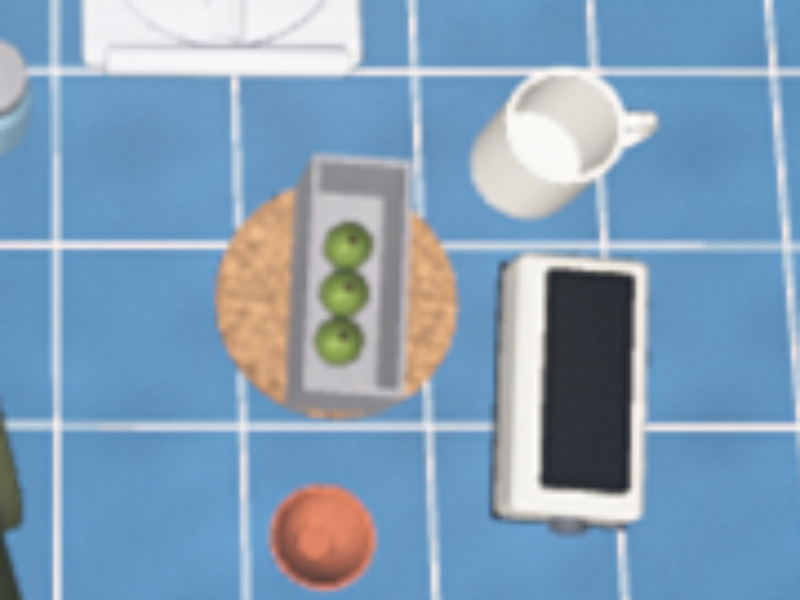

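Top view: the cup is centred on the mat (about (352,285) in the crop) with all three tomatillos in it. The gripper is clear, so I'm handing in.

```bash
python3 -c "
from cell import *
print(sign_off())"
```

```text
the job is handed in; nothing more can be done
None
```

I handed in the job: all three tomatillos are in the cup, the pad was fully pressed and held for over a second at about 23 N, and the cup now stands released within a few millimetres of the cork mat's centre; the hand-in returned no verdict.

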